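# Get the print head out from behind the service bottles and into its cradle

## Task

The print head in the grey rack is hemmed in by the two containers standing in the rack's front compartments. Move both containers, upright, into the steel drip tray; only then lift out the print head and seat it fully down, nozzle plate up, between the corner guides of the service cradle; then stand each container back in the compartment it came from, where it stood. Do not tip a container over.

Things in the scene. Friction and masses are not known exactly. Their poses are not given: they have to be found in the camera images.
- service_rack: Fixed low T-shaped grey rack, 120 (its x) x 132 mm (y). Origin: underside centre. Floor 5 mm up, 4 mm walls, tops 17 mm up. Two front compartments 54 x 60 mm inside at x=-29, y=+32 and -32 mm, one container in each (varies). Behind, at x=+29, y=0: the head's dock, cheeks 31 mm up at its y ends. Grip containers along y. A printer's paper support in front reaches z=0.26 m.
- drip_tray: Fixed flat steel tray, 132 (its x) x 80 mm (y), rim 12 mm high, 3 mm walls, ribbed floor 3 mm above the origin (centre of underside). It lies in the lane between two printers 0.14 and 0.20 m high, so close the fingers along the tray's x. The two containers fit side by side along x, 60 mm apart.
- service_cradle: Fixed aluminium plate 76 (its x) x 92 mm (y), 8 mm thick, with four black flared corner guides round a place of 52 (x) x 72 mm (y) for the print head, the head's x along the plate's x. Origin: centre of underside; the head rests 8 mm above it. Guide tops 25 mm up; the middle 40 mm of each x side is free for fingers.
- print_head: Black box-shaped print head, nozzle plate up, 46 (its x) x 68 (y) x 35 mm high, solid body 44 x 64 x 34 mm, about 0.11 kg. Origin: centre of underside. It starts in the rack's dock, its x along the rack's x. Grip it across its x, TCP about 33 mm up; either way round in the cradle. A shelf (z=0.41 m) is behind left, microscope eyepieces (z=0.33 m) right: draw back before swinging.
- oil_can: The taller, slimmer container: slim round can, 35 mm diameter, 91 mm high, narrow cap above an 80 mm shoulder, about 0.11 kg. Origin: centre of underside. Grip round the body, TCP about 60 mm up.
- white_can: The shorter, wider container: round can, 39 mm diameter, 79 mm high, narrow cap above a 70 mm shoulder, about 0.12 kg. Origin: centre of underside. Grip round the body, TCP about 52 mm up.

How it is judged:
By the outcome, as a careful person would: the job done as asked, in the order asked, and still so for the second after the job is handed in, with the robot touching nothing.
It also fails if it takes over 131 s, if anything falls off the work surface, if the arm or the gripper's body presses on something with over 40 N, if the wrist force passes 120 N, or if a joint passes its speed limit or range.

## Robot

A 6-joint arm with a two-finger parallel gripper is mounted at the origin on a cart in front of the work surface, level with it; the furniture and walls round the work are solid. World frame = base frame: x ahead of the robot, y to its left, z up, the work surface at z = 0. Lengths are in m, angles in rad, forces in N, time in s.
With the tool pointing down it reaches from about 0.325 to 0.75 m from the base axis. Payload 7.6 kg.
Tool frame: the origin (TCP) lies between the finger pads, 19 mm behind the fingertips; this is the grasp point; z points along the fingers, y is the line along which they close (so a half turn about z gives the same grasp; the last joint's range is limited). The gripper opens to 85 mm and grips with 20 to 120 N. Pads are 22 mm wide; open, the fingers measure 114 mm over their backs; the gripper's body (76 mm by 85 mm) begins 54 mm behind the grasp point. The pads swing forward as they close: fully open they stand 13 mm farther back than shut.
Start: joints at [1.222, 0.052, 1.401, -0, 1.689, -0.07], TCP at [0.144, 0.505, 0.25] pointing down, gripper open.
Joint ranges: [-2.9, 2.9], [-0.91, 2.17], [0.12, 2.37], [-1.06, 4.2], [0.26, 2.73], [-2.93, 2.93]. Speed limits (rad/s): [2.57, 2.57, 3.01, 3.14, 3.14, 3.14].

## Interface

Orientations are given as [roll, pitch, yaw] about the fixed x, y, z axes, in that order (R = Rz(yaw) Ry(pitch) Rx(roll)).
In Python, from workcell import env gives the robot as it stands.
- The arm moves only by the shell command python3 -m creep 'ROWS' [FORCE]. ROWS is JSON, a list of rows, each a list of 7 numbers: the shift along the tool's x, y, z as a fraction of full scale, then the turn, a rotation vector about the tool's x, y, z as a fraction of full scale, then the opening, from 0 (shut) to 1 (fully open). In form: [[x, y, z, rx, ry, rz, claw], ...]. A call has 1 to 5 rows; each row shifts and turns the commanded pose from where the row before left it, along the tool's axes as they then stand; what a row does not reach is not made up. Full scale, the value 1, is 300 mm for a shift and 0.08 rad for a turn. A row lasts 1/8 s, in which the tool goes at most 62.5 mm and 10.7 degrees, less where a joint would pass 70% of its speed; a pose out of reach is approached as far as the arm can. A call with a number of a shift or a turn outside -1 to 1 is refused whole. A call with a gripper value outside its range is refused whole. The fingers move at their own pace and stop on an object; FORCE is the grip in N (left out, the last holds). Time passes only in rows, so rows that do not move let the fingers close. It gives the time, the measured TCP pose, the force, the opening and the grip force at its end, in the units of the state.
- env.get_obs(): the state, without advancing time (a new reading comes with each control period).
- env.grab_frame(name): name is "side" or "top" or "wrist"; returns a dict with "image" (400x640x3 uint8, red, green, blue), "fx", "fy", "cx", "cy" (pixels), "pose" (4x4, takes a point from camera to world coordinates); the wrist camera has in their place "mount" (4x4, takes a point from camera to tool coordinates, whose origin is the TCP and whose axes are the flange's). Camera axes: x right, y up, looking along -z (the intrinsics and any distortion apply to the point x, -y, -z); pixel columns grow to the right and rows downward; lengths in m; the calibration is good to about 2 mm. A picture is of the moment at which its call begins: read the wrist's pose just before it. There is no depth.
- env.hand_in(): hands the job in; it is judged then, once.
The state is a dict: "time_s": time; "joint_pos": joint angles; "qd": joint speeds; "effort": joint torques, N m; "tcp_pos": TCP position; "eef_rot": TCP orientation; "wrist_force": force on the tool from outside, world axes, zero at the start; "torque": the same for the moment, N m; "gripper_width": finger opening in m; "grip_force": force on a finger pad.
Only numpy, scipy, OpenCV 4.12 (cv2) and the standard library are available. Lean on these libraries where they do the work, as an engineer would, in place of code of your own. Each camera call takes 0.05 s, during which the arm holds its last target. There are 200 camera calls.

## Working session

There is one attempt and no reset: what is moved stays moved. The work goes in short steps, Python scripts to look and compute and a shell command to move; the robot and the scene stay as the last step left them, time stands still between calls to the robot, and variables do not carry over. Pictures are saved under pics/ and viewed, at most 14 in all, crops included, and the job is handed in when it is done.

```bash
ls; mkdir -p pics; python3 - <<'E'
from workcell import env
import cv2,numpy as np
o=env.get_obs();print(o)
for n in ["side","top","wrist"]:
    f=env.grab_frame(n);cv2.imwrite(f"pics/{n}0.png",f["image"][:,:,::-1])
    print(n,{k:(np.round(v,4).tolist() if k!="image" else 0) for k,v in f.items()})
E
```

```text
pics
{'time_s': 0.0, 'joint_pos': array([ 1.22171212e+00,  5.28395754e-02,  1.40170209e+00,  3.30397300e-05,
        1.68860156e+00, -7.02739415e-02]), 'qd': array([ 0.00082633, -0.00152531,  0.00038381, -0.00035595, -0.00118261,
       -0.00034529]), 'effort': array([-9.47843250e-05, -3.81661355e+01, -3.60195136e+01, -1.34399575e-04,
        6.04460467e-03, -2.57790691e-05]), 'tcp_pos': array([0.14435243, 0.50449044, 0.24918236]), 'eef_rot': array([-3.14004822e+00, -1.41610169e-04,  2.86278614e+00]), 'wrist_force': array([-0.08464245,  0.15997268, -0.66842896]), 'torque': array([-0.02174332, -0.0171569 ,  0.04334339]), 'grip_force': 0.0, 'gripper_width': 0.08553985948219127}
side {'image': 0, 'fx': 473.5423, 'fy': 473.5423, 'cx': 311.0223, 'cy': 197.3957, 'pose': [[0.5771, 0.5007, -0.6452, -0.2101], [-0.8165, 0.3702, -0.443, -0.5962], [0.0171, 0.7825, 0.6225, 0.7971], [0.0, 0.0, 0.0, 1.0]]}
top {'image': 0, 'fx': 417.6392, 'fy': 417.6392, 'cx': 316.282, 'cy': 203.9371, 'pose': [[-0.019, 0.992, -0.1251, 0.4113], [-0.9996, -0.0216, -0.0192, -0.0678], [-0.0217, 0.1246, 0.992, 1.1104], [0.0, 0.0, 0.0, 1.0]]}
wrist {'image': 0, 'fx': 281.5893, 'fy': 281.5893, 'cx': 320.4731, 'cy': 206.1388, 'mount': [[0.0005, 0.9523, 0.3051, 0.0795], [1.0, -0.0005, 0.0001, 0.0001], [0.0003, 0.3051, -0.9523, -0.1235], [0.0, 0.0, 0.0, 1.0]]}
```

View pics/top0.png

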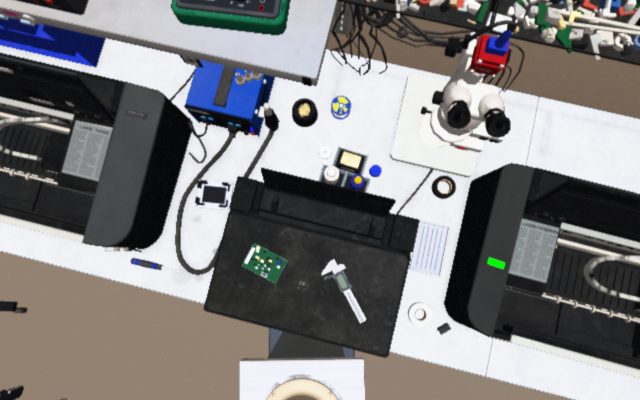

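View pics/side0.png

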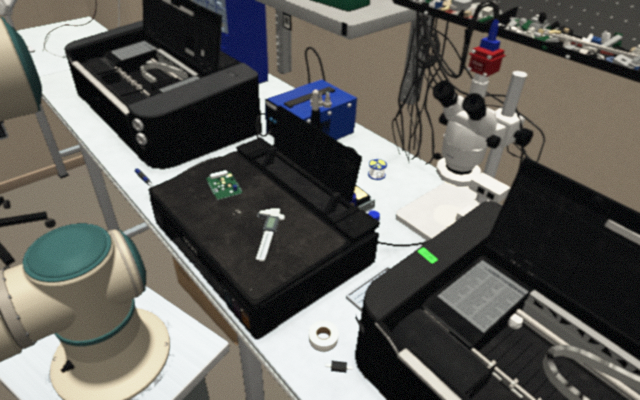

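Top view: rack near pixel (350,170), with a white-capped can at (331,174) and a blue-capped one at (357,182). The cradle is near (213,193) and the tray near (430,248). Side view: the rack is mostly hidden behind the paper support. Next I enlarge the details.

```bash
cat > h.py <<'E'
import numpy as np,cv2
from scipy.spatial.transform import Rotation as R
from workcell import env
def T(p,r):
    M=np.eye(4);M[:3,:3]=R.from_euler('xyz',r).as_matrix();M[:3,3]=p;return M
def cam(n):
    o=env.get_obs();f=env.grab_frame(n)
    f["P"]=f["pose"] if "pose" in f else T(o["tcp_pos"],o["eef_rot"])@f["mount"]
    return f
def ray(f,u,v):
    d=f["P"][:3,:3]@np.array([(u-f["cx"])/f["fx"],-(v-f["cy"])/f["fy"],-1]);return f["P"][:3,3],d
def onz(f,u,v,z):
    c,d=ray(f,u,v);return c+d*(z-c[2])/d[2]
def proj(f,p):
    q=f["P"][:3,:3].T@(np.array(p)-f["P"][:3,3]);return f["cx"]-f["fx"]*q[0]/q[2],f["cy"]+f["fy"]*q[1]/q[2]
def save(f,name,crop=None,s=1):
    im=f["image"][:,:,::-1]
    if crop:x0,y0,x1,y1=crop;im=im[y0:y1,x0:x1]
    cv2.imwrite(f"pics/{name}.png",cv2.resize(im,None,fx=s,fy=s,interpolation=cv2.INTER_CUBIC))
def go(p,yaw):
    "rows needed: shift in tool axes /0.3 and yaw turn /0.08 from the measured pose to p,yaw pointing down"
    o=env.get_obs();Rt=R.from_euler('xyz',o["eef_rot"]);G=R.from_euler('xyz',[np.pi,0,yaw])
    print("shift fs",np.round(Rt.inv().apply(np.array(p)-o["tcp_pos"])/0.3,3),"turn fs",np.round((Rt.inv()*G).as_rotvec()/0.08,2))
E
python3 - <<'E'
from h import *
f=cam("top");im=f["image"][:,:,::-1]
r=lambda x0,y0,x1,y1,s:cv2.resize(im[y0:y1,x0:x1],None,fx=s,fy=s,interpolation=cv2.INTER_CUBIC)
a=r(300,135,400,205,4);b=r(185,170,245,220,4);c=r(400,205,470,285,4)
C=np.zeros((600,680,3),np.uint8);C[:280,:400]=a;C[:200,400:640]=b;C[280:600,:280]=c
cv2.imwrite("pics/z.png",C)
for u,v,z in[(213,193,.02),(430,248,.01),(350,160,.04),(331,174,.09),(357,182,.09)]:print(onz(f,u,v,z))
E
```

```text
[0.58402736 0.22693552 0.02      ]
[ 0.42791615 -0.34070011  0.01      ]
[ 0.66008849 -0.13744967  0.04      ]
[ 0.61410615 -0.08606703  0.09      ]
[ 0.59248295 -0.14987063  0.09      ]
```

View pics/z.png

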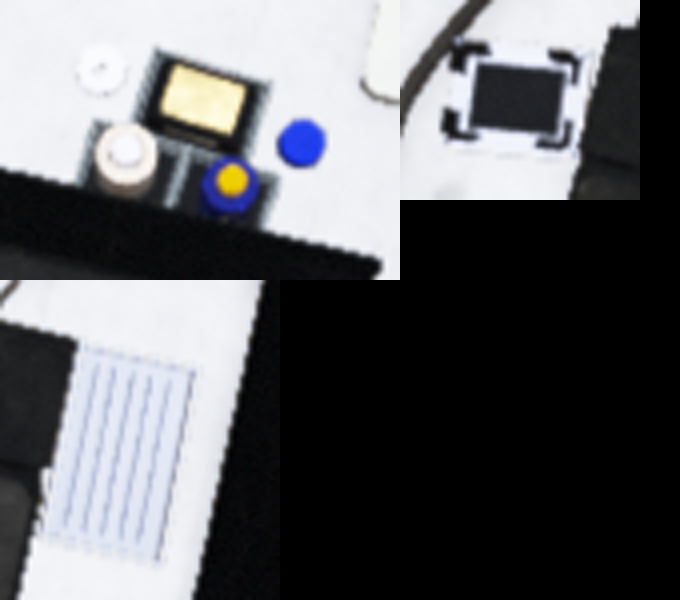

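Crop: oil_can is the blue can with a yellow cap at (358,180), white_can is at (331,173). The head's nozzle plate is at (350,160) in the rack, which is yawed about -12°. The tray is near (430,248) and the cradle near (214,194). The blue disc at (375,171) is loose clutter.

```bash
python3 - <<'E'
from h import *
f=cam("top")
q=lambda ps,z:[onz(f,u,v,z)[:2] for u,v in ps]
n=q([(300+a/4,135+b/4) for a,b in[(170,66),(245,82),(236,134),(161,116)]],.04)
t=q([(400+a/4,205+b/4) for a,b in[(78,65),(195,90),(160,280),(45,255)]],.012)
c=q([(185+a/4,170+b/4) for a,b in[(74,64),(165,72),(160,132),(71,124)]],.008)
for k,p in dict(head=n,tray=t,cradle=c).items():
    p=np.array(p);print(k,p.mean(0).round(4),"left dir yaw",np.arctan2(*(p[0]-p[1]+p[3]-p[2])[::-1])-np.pi/2,"up yaw",np.arctan2(*(p[0]-p[3]+p[1]-p[2])[::-1]),np.linalg.norm(p[0]-p[1]),np.linalg.norm(p[0]-p[3]))
print("shelf",q([(310,80),(335,0),(175,30)],.41),"eyepieces",q([(455,115),(495,123)],.33),"support",q([(262,170),(392,210)],.26))
go([.42,-.1,.38],2.863)
E
```

```text
head [ 0.6604 -0.1394] left dir yaw -0.2521582019547397 up yaw -0.19998531651192136 0.05012190297030916 0.033956125174133475
tray [ 0.428  -0.3399] left dir yaw -0.23326632293794303 up yaw -0.2284879377108818 0.07736760662162945 0.12572133322840995
cradle [0.5818 0.2264] left dir yaw -0.11106558319714654 up yaw -0.054686860925707105 0.06194397857265612 0.040728033449061216
shelf [array([ 0.71926827, -0.04741716]), array([ 0.8686566 , -0.09498744]), array([0.82030453, 0.19376093])] eyepieces [array([ 0.6761047 , -0.32250582]), array([ 0.65826509, -0.3974734 ])] support [array([0.59212659, 0.06016563]), array([ 0.50272098, -0.20567541])]
shift fs [-1.438 -1.685 -0.433] turn fs [-0.01 -0.   -0.  ]
```

```bash
python3 -m creep '[[0,0,-0.15,0,0,0,1],[-0.05,-0.05,-0.15,0,0,0,1],[-0.09,-0.1,-0.13,0,0,0,1],[-0.1,-0.12,0,0,0,0,1],[-0.1,-0.12,0,0,0,0,1]]' | tail -3
python3 -m creep '[[-0.1,-0.12,0,0,0,0,1],[-0.1,-0.12,0,0,0,0,1],[-0.1,-0.12,0,0,0,0,1],[-0.1,-0.12,0,0,0,0,1],[-0.1,-0.12,0,0,0,0,1]]' | tail -3
python3 -c "from h import *;go([.42,-.1,.38],2.863)"
```

```text
wrist_force: [-0.0, -0.3, -0.0]
gripper_width: 0.0855
grip_force: 0.0
wrist_force: [0.6, 0.1, -0.0]
gripper_width: 0.0853
grip_force: 0.0
shift fs [-0.596 -0.691 -0.003] turn fs [0.01 0.01 0.  ]
```

```bash
python3 -m creep '[[-0.1,-0.12,0,0,0,1,1],[-0.1,-0.12,0,0,0,0,1],[-0.1,-0.12,0,0,0,0,1],[-0.1,-0.12,0,0,0,0,1],[-0.1,-0.11,0,0,0,0,1]]' >/dev/null
for i in 1 2 3 4 5 6 7; do python3 -m creep '[[0,0,0,0,0,1,1],[0,0,0,0,0,1,1],[0,0,0,0,0,1,1],[0,0,0,0,0,1,1],[0,0,0,0,0,1,1]]' >/dev/null; done
python3 -m creep '[[0,0,0,0,0,1,1],[0,0,0,0,0,1,1],[0,0,0,0,0,0.5,1],[0,0,0,0,0,0,1]]'
python3 -c "from h import *;go([.53,-.10,.38],-0.22)"
```

```text
time_s: 7.0
tcp_pos: [0.3867, -0.0672, 0.379]
eef_rot: [-3.141, 0.0, -0.217]
wrist_force: [-0.9, -0.7, -0.5]
gripper_width: 0.0855
grip_force: 0.0
shift fs [ 0.49   0.004 -0.004] turn fs [-0.    0.    0.04]
```

```bash
python3 -m creep '[[0.14,0,0,0,0,0,1],[0.15,0,0,0,0,0,1],[0.15,0,0,0,0,0,1],[0.1,0,0,0,0,0,1],[0,0,0,0,0,0,1]]'
python3 - <<'E'
from h import *
f=cam("wrist");save(f,"w1");np.save("w1.npy",f,allow_pickle=True)
for p in [(.614,-.086,.08),(.592,-.15,.09),(.66,-.139,.04)]:print(proj(f,p))
E
```

```text
time_s: 7.62
tcp_pos: [0.5461, -0.1024, 0.3769]
eef_rot: [-3.141, 0.003, -0.216]
wrist_force: [0.3, -0.4, 0.4]
gripper_width: 0.0854
grip_force: 0.0
(np.float64(299.22754600782054), np.float64(125.10006487159077))
(np.float64(346.54499080558725), np.float64(131.10210436652528))
(np.float64(328.0573707187614), np.float64(85.28199275049002))
```

View pics/w1.png

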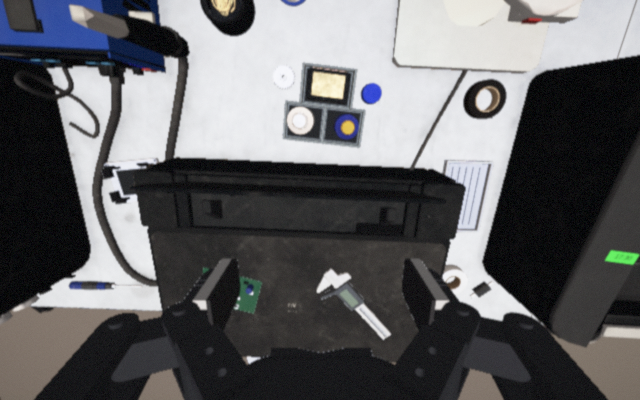

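Wrist view: cans at (300,121) and (347,127), head plate at (329,85), rack outline about (284..363, 64..146). The tray is at (470,195), partly hidden by the support.

```bash
python3 - <<'E'
from h import *
f=np.load("w1.npy",allow_pickle=True).item();save(f,"w1c",(260,50,390,160),5)
im=f["image"];h=cv2.cvtColor(im,cv2.COLOR_RGB2HSV)
def blob(m,x0,y0,x1,y1):
    k=np.zeros_like(m);k[y0:y1,x0:x1]=m[y0:y1,x0:x1]
    n,_,s,c=cv2.connectedComponentsWithStats(k);i=1+np.argmax(s[1:,4]);return c[i],s[i]
for nm,lo,hi,box,z in[("yellow",(15,80,80),(35,255,255),(330,108,366,148),.095),("blue+yel",(15,80,40),(130,255,255),(330,108,366,148),.085),("whitecan",(0,0,140),(40,120,255),(284,103,320,140),.078),("plate",(10,30,120),(35,200,255),(300,60,360,105),.04)]:
    c,s=blob(cv2.inRange(h,lo,hi),*box);print(nm,c,s,onz(f,*c,z))
E
```

```text
yellow [347.41496599 127.2585034 ] [341 121  14  14 147] [ 0.5971794 -0.1517605  0.095    ]
blue+yel [345.93203883 126.10873786] [334 113  25  27 515] [ 0.59855905 -0.15080486  0.085     ]
whitecan [300.13983051 119.89618644] [286 106  28  29 472] [ 0.62065183 -0.0888217   0.078     ]
plate [327.70125  84.8325 ] [311  71  35  28 800] [ 0.66072648 -0.13860463  0.04      ]
```

View pics/w1c.png

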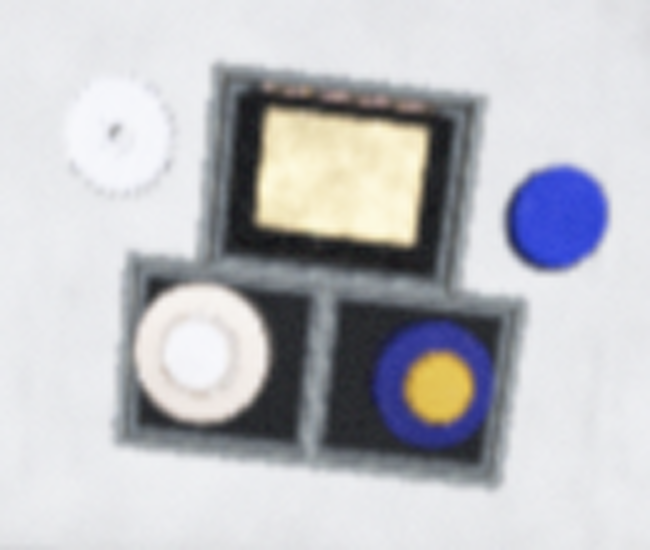

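```bash
cat > fit.py <<'E'
from h import *
def fit(model,world):
    m=np.array(model);w=np.array(world)[:,:2];mc=m.mean(0);wc=w.mean(0);a=m-mc;b=w-wc
    th=np.arctan2((a[:,0]*b[:,1]-a[:,1]*b[:,0]).sum(),(a*b).sum());M=np.array([[np.cos(th),-np.sin(th)],[np.sin(th),np.cos(th)]])
    o=wc-M@mc;return o,th,M,(np.linalg.norm((m@M.T+o)-w,axis=1)*1e3).round(1)
E
python3 - <<'E'
from fit import *
f=np.load("w1.npy",allow_pickle=True).item()
P=lambda a,b,z:onz(f,260+a/5,50+b/5,z)
o,th,M,e=fit([(-.06,.066),(-.06,-.066),(.002,.066),(.002,-.066)],[P(115,443,.017),P(500,488,.017),P(130,255,.017),P(523,298,.017)])
print("rack",o,th,e,"dock",o+M@[.029,0])
for n,p in dict(oilcap=P(440,386,.096),oilsh=P(434,383,.085),whcap=P(198,353,.084),whsh=P(202,353,.075),plate=P(342,176,.04),hbl=P(240,85,.04)).items():print(n,p,"rack frame",(M.T@(p[:2]-o)).round(4))
s=P(434,383,.085)
go([.597,-.152,.38],th)
E
```

```text
rack [ 0.63245359 -0.12960599] -0.32293214979786883 [1.7 0.8 2.3 2.4] dock [ 0.65995455 -0.1388091 ]
oilcap [ 0.59714444 -0.15248444  0.096     ] rack frame [-0.0262 -0.0329]
oilsh [ 0.5976351  -0.15188316  0.085     ] rack frame [-0.0259 -0.0322]
whcap [ 0.61991204 -0.08828017  0.084     ] rack frame [-0.025   0.0352]
whsh [ 0.61961516 -0.08874468  0.075     ] rack frame [-0.0251  0.0347]
plate [ 0.66000093 -0.13952798  0.04      ] rack frame [ 0.0293 -0.0007]
hbl [ 0.69078831 -0.11514965  0.04      ] rack frame [0.0507 0.0322]
shift fs [ 0.204  0.125 -0.007] turn fs [-0.    0.03  1.33]
```

```bash
python3 -m creep '[[0.1,0.06,0,0,0,0.67,0.6],[0.1,0.06,0.05,0,0,0.66,0.6],[0,0,0.15,0,0,0,0.6],[0,0,0.15,0,0,0,0.6],[0,0,0,0,0,0,0.6]]'
python3 -c "from h import *;go([.5975,-.152,.065],-.323)"
```

```text
time_s: 8.3
tcp_pos: [0.5926, -0.1509, 0.2706]
eef_rot: [3.142, 0.007, -0.323]
wrist_force: [-0.6, -0.0, 0.8]
gripper_width: 0.0516
grip_force: 0.0
shift fs [ 0.022 -0.002  0.685] turn fs [ 0.    0.09 -0.  ]
```

```bash
python3 -m creep '[[0.02,0,0.1,0,0.09,0,0.6],[0,0,0.12,0,0,0,0.6],[0,0,0.12,0,0,0,0.6],[0,0,0.1,0,0,0,0.6],[0,0,0.1,0,0,0,0.6]]'
python3 -m creep '[[0,0,0.08,0,0,0,0.6],[0,0,0.06,0,0,0,0.6],[0,0,0,0,0,0,0.6]]'
python3 - <<'E'
from h import *
go([.5975,-.152,.065],-.323)
f=cam("wrist");save(f,"w2",(80,0,560,400),1.5)
E
```

```text
time_s: 8.93
tcp_pos: [0.6024, -0.154, 0.1151]
eef_rot: [-3.141, -0.012, -0.323]
wrist_force: [0.1, -0.4, 0.1]
gripper_width: 0.051
grip_force: 0.0
time_s: 9.3
tcp_pos: [0.6014, -0.1537, 0.0704]
eef_rot: [-3.142, -0.007, -0.323]
wrist_force: [-1.0, -0.3, 0.3]
gripper_width: 0.0513
grip_force: 0.0
shift fs [-0.014 -0.001  0.018] turn fs [-0.   -0.09 -0.01]
```

View pics/w2.png

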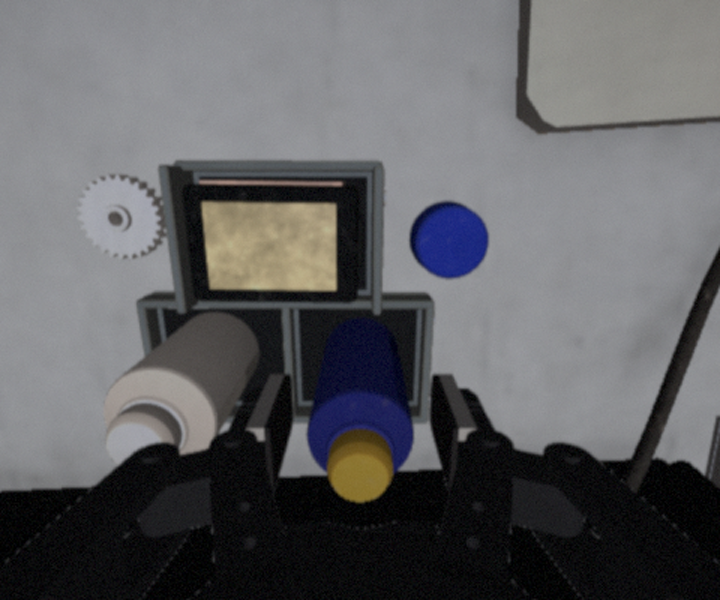

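Wrist close-up: the oil can's cap, at crop (360,465), is centred between the pads with free gaps, and the rack's edges are parallel to the image. Now I lower the last few mm and grip.

```bash
python3 -m creep '[[-0.013,0,0.016,0,-0.09,0,0.6],[0,0,0,0,0,0,0.3],[0,0,0,0,0,0,0.3],[0,0,0,0,0,0,0.3],[0,0,0,0,0,0,0.3]]' 40
python3 -c "from h import *;go([.5975,-.152,.065],-.323)"
```

```text
time_s: 9.98
tcp_pos: [0.598, -0.1526, 0.0658]
eef_rot: [-3.141, -0.001, -0.324]
wrist_force: [-0.4, 0.6, 3.6]
gripper_width: 0.0337
grip_force: 40.2
shift fs [-0.002 -0.001  0.003] turn fs [-0.   -0.01 -0.01]
```

```bash
python3 -m creep '[[0,0,-0.1,0,0,0,0.3],[0,0,-0.16,0,0,0,0.3],[0,0,-0.18,0,0,0,0.3],[0,0,-0.18,0,0,0,0.3],[0,0,-0.18,0,0,0,0.3]]' >/dev/null
python3 -m creep '[[0,0,-0.18,0,0,0,0.3],[-0.03,0,-0.05,0,0,0,0.3],[-0.12,0,0,0,0,0,0.3],[-0.15,0,0,0,0,0,0.3],[-0.15,0,0,0,0,-1,0.3]]'
for i in 1 2 3; do python3 -m creep '[[0,0,0,0,0,-1,0.3],[0,0,0,0,0,-1,0.3],[0,0,0,0,0,-1,0.3],[0,0,0,0,0,-1,0.3],[0,0,0,0,0,-1,0.3]]' >/dev/null; done
python3 -m creep '[[0,0,0,0,0,-1,0.3],[0,0,0,0,0,-1,0.3],[0,0,0,0,0,-1,0.3],[0,0,0,0,0,-1,0.3],[0,0,0,0,0,-0.8,0.3]]'
python3 -c "from h import *;go([.435,-.30,.34],1.34)"
```

```text
time_s: 11.22
tcp_pos: [0.468, -0.1091, 0.372]
eef_rot: [-3.141, 0.003, -0.242]
wrist_force: [1.2, 0.0, -0.2]
gripper_width: 0.0337
grip_force: 40.1
time_s: 13.72
tcp_pos: [0.4693, -0.1095, 0.3722]
eef_rot: [-3.139, -0.0, 1.343]
wrist_force: [-0.0, -0.1, -0.9]
gripper_width: 0.0341
grip_force: 40.1
shift fs [-0.644  0.033  0.107] turn fs [-0.04 -0.    0.03]
```

```bash
python3 -m creep '[[-0.14,0.01,0,0,0,0,0.3],[-0.16,0.01,0.03,0,0,0,0.3],[-0.16,0.01,0.05,0,0,0,0.3],[-0.16,0,0.02,0,0,0,0.3],[0,0,0,0,0,0,0.3]]'
python3 - <<'E'
from h import *
f=cam("wrist");save(f,"w3");np.save("w3.npy",f,allow_pickle=True)
E
```

```text
time_s: 14.35
tcp_pos: [0.4344, -0.2949, 0.3408]
eef_rot: [-3.136, -0.002, 1.336]
wrist_force: [0.8, 0.9, 0.2]
gripper_width: 0.0336
grip_force: 40.1
```

View pics/w3.png

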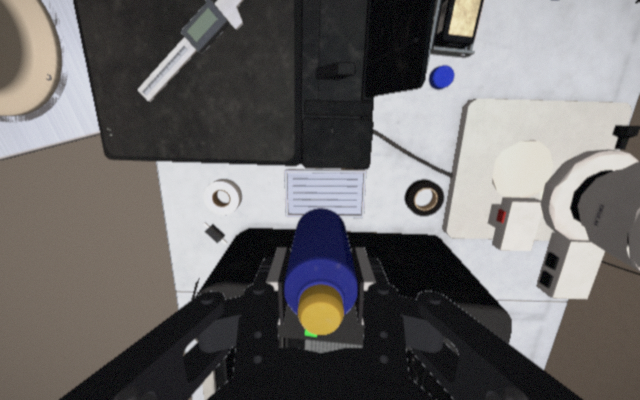

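Wrist view over the lane: the whole tray is visible, corners about (286,169),(366,170),(362,215),(287,215). The held oil can just overlaps its lower edge. I refine the corners by a mask.

```bash
python3 - <<'E'
from fit import *
f=np.load("w3.npy",allow_pickle=True).item();im=f["image"].astype(int)
sub=im[160:222,278:374];b=(sub[:,:,2]-sub[:,:,0])
m=(b>12).astype(np.uint8)
m=cv2.morphologyEx(m,cv2.MORPH_CLOSE,np.ones((3,3)));m=cv2.morphologyEx(m,cv2.MORPH_OPEN,np.ones((5,5)))
m[40:,:]=m[40:,:]  
c=max(cv2.findContours(m,0,2)[0],key=cv2.contourArea)
r=cv2.minAreaRect(c);print(r,cv2.boundingRect(c))
vis=cv2.resize(sub[:,:,::-1].astype(np.uint8),None,fx=4,fy=4,interpolation=cv2.INTER_CUBIC)
vm=cv2.resize(m*255,None,fx=4,fy=4);cv2.imwrite("pics/w3c.png",np.vstack([vis,cv2.cvtColor(vm,8)]))
E
```

```text
((47.0, 36.0), (50.0, 80.0), 90.0) (7, 11, 81, 51)
```

View pics/w3c.png

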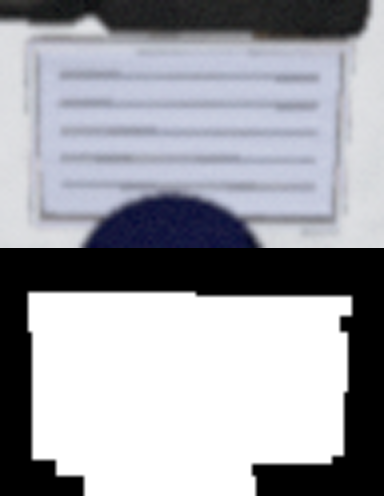

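```bash
python3 - <<'E'
from fit import *
f=np.load("w3.npy",allow_pickle=True).item()
P=lambda a,b,z:onz(f,278+a/4-.4,160+b/4-.4,z)
print(P(190,131.5,.004))
a,b=P(62,131,.004),P(317,132.5,.004);print(a,b,"yaw",np.arctan2(*(b-a)[1::-1]),np.linalg.norm(b-a))
w=[P(28,40,.012),P(353,42,.012),P(342,222,.012),P(35,220,.012)]
print(fit([(-.066,.04),(.066,.04),(.066,-.04),(-.066,-.04)],w))
E
```

```text
[ 0.42839167 -0.33939707  0.004     ]
[ 0.37578368 -0.32671611  0.004     ] [ 0.48048071 -0.35217925  0.004     ] yaw -0.23857587261547045 0.10774896059374788
(array([ 0.42837943, -0.337976  ]), np.float64(-0.2393198003151164), array([[ 0.97149944,  0.23704187],
       [-0.23704187,  0.97149944]]), array([1.4, 1.4, 1.5, 1.5]))
```

```bash
python3 - <<'E'
from fit import *
f=np.load("w3.npy",allow_pickle=True).item();c,s=np.cos(-.239),np.sin(-.239);M=np.array([[c,-s],[s,c]])
for u,v,z in[(285,162,.14),(340,166,.14),(240,232,.2),(440,236,.2),(425,90,.26)]:p=onz(f,u,v,z);print(p,M.T@(p[:2]-[.4284,-.339]))
go([.4575,-.3461,.0695],1.332)
E
```

```text
[ 0.39872341 -0.2577009   0.14      ] [-0.04807907  0.07196281]
[ 0.45939856 -0.27686671  0.14      ] [0.01540855 0.06770548]
[ 0.3448431  -0.30852171  0.2       ] [-0.08839698  0.00983143]
[ 0.5418867  -0.35948576  0.2       ] [0.11511048 0.00696238]
[ 0.52312963 -0.2183925   0.26      ] [0.0634854  0.13960471]
shift fs [-0.155  0.116  0.907] turn fs [-0.05 -0.02  0.07]
```

```bash
python3 -m creep '[[-0.08,0.06,0,-0.05,0,0.07,0.3],[-0.075,0.056,0.08,0,0,0,0.3],[0,0,0.14,0,0,0,0.3],[0,0,0.14,0,0,0,0.3],[0,0,0.14,0,0,0,0.3]]' >/dev/null
python3 -m creep '[[0,0,0.13,0,0,0,0.3],[0,0,0.1,0,0,0,0.3],[0,0,0.06,0,0,0,0.3],[0,0,0,0,0,0,0.3],[0,0,0,0,0,0,0.3]]'
python3 -c "from h import *;go([.4575,-.3461,.066],1.332)"
```

```text
time_s: 15.65
tcp_pos: [0.4607, -0.3465, 0.1088]
eef_rot: [3.135, 0.001, 1.335]
wrist_force: [-1.0, 0.5, -0.5]
gripper_width: 0.0333
grip_force: 40.3
shift fs [-0.001 -0.012  0.143] turn fs [0.08 0.01 0.04]
```

```bash
python3 -m creep '[[0,-0.012,0.05,0.08,0,0,0.3],[0,0,0.05,0,0,0,0.3],[0,0,0.03,0,0,0,0.3],[0,0,0.01,0,0,0,0.3],[0,0,0,0,0,0,0.3]]'
python3 -c "from h import *;go([.4575,-.3461,.064],1.332)"
```

```text
time_s: 16.27
tcp_pos: [0.4566, -0.3455, 0.0651]
eef_rot: [-3.139, -0.0, 1.335]
wrist_force: [0.5, -0.7, -0.8]
gripper_width: 0.0336
grip_force: 40.3
shift fs [-0.001  0.004  0.004] turn fs [-0.03 -0.    0.03]
```

```bash
python3 -m creep '[[0,0,0.004,0,0,0,0.3],[0,0,0,0,0,0,0.3]]'
python3 -m creep '[[0,0,0,0,0,0,0.6],[0,0,0,0,0,0,0.6],[0,0,0,0,0,0,0.6]]'
python3 -m creep '[[0,0,-0.08,0,0,0,0.6],[0,0,-0.15,0,0,0,0.6],[0,0,-0.17,0,0,0,0.6],[0,0,-0.17,0,0,0,0.6],[0,0,-0.17,0,0,0,0.6]]'
python3 -m creep '[[0,0,-0.17,0,0,0,0.65],[0.1,0,-0.1,0,0,0,0.65],[0.15,0,0,0,0,0,0.65],[0.15,0,0,0,0,0,0.65],[0,0,0,0,0,0,0.65]]'
python3 - <<'E'
from h import *
f=cam("wrist");save(f,"w4",(180,100,480,300),2);np.save("w4.npy",f,allow_pickle=True)
print(proj(f,(.4575,-.3461,.094)),proj(f,(.4575,-.3461,.083)))
go([.6197,-.0885,.38],-.323);go([.48,-.11,.38],1.335)
E
```

```text
time_s: 16.52
tcp_pos: [0.4567, -0.3455, 0.0643]
eef_rot: [-3.14, 0.0, 1.335]
wrist_force: [-0.2, -0.6, -0.6]
gripper_width: 0.0337
grip_force: 40.3
time_s: 16.9
tcp_pos: [0.4566, -0.3455, 0.0642]
eef_rot: [-3.14, 0.0, 1.335]
wrist_force: [1.0, 0.9, -0.0]
gripper_width: 0.0517
grip_force: 0.0
time_s: 17.52
tcp_pos: [0.4569, -0.3454, 0.2878]
eef_rot: [-3.14, 0.0, 1.335]
wrist_force: [0.2, 0.4, -0.0]
gripper_width: 0.0512
grip_force: 0.0
time_s: 18.15
tcp_pos: [0.4859, -0.2266, 0.3676]
eef_rot: [-3.14, -0.0, 1.339]
wrist_force: [-0.0, -0.4, 0.1]
gripper_width: 0.0557
grip_force: 0.0
(np.float64(321.5511074580073), np.float64(251.0414827886254)) (np.float64(321.54387475709535), np.float64(247.88956222578045))
shift fs [ 0.556  0.327 -0.043] turn fs [-1.000e-02  2.000e-02  2.075e+01]
shift fs [ 0.378 -0.109 -0.042] turn fs [-0.02  0.    0.02]
```

View pics/w4.png

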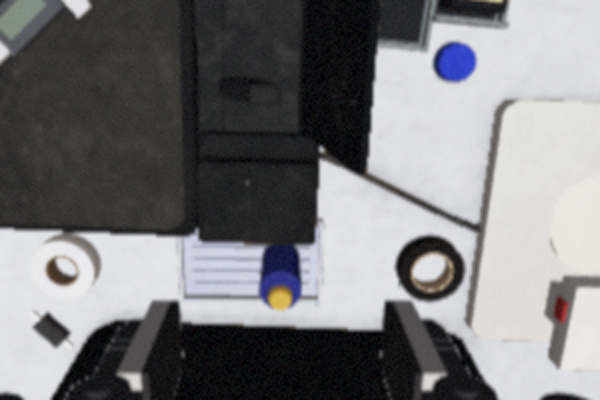

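The oil can stands upright in the tray, with its cap at full-image (320,248), where predicted. Next is the white can.

```bash
python3 -m creep '[[0.13,-0.04,-0.02,0,0,0,0.65],[0.13,-0.04,-0.02,0,0,0,0.65],[0.12,-0.03,0,0,0,0,0.65],[0,0,0,0,0,1,0.65],[0,0,0,0,0,1,0.65]]' >/dev/null
for i in 1 2 3; do python3 -m creep '[[0,0,0,0,0,1,0.65],[0,0,0,0,0,1,0.65],[0,0,0,0,0,1,0.65],[0,0,0,0,0,1,0.65],[0,0,0,0,0,1,0.65]]' >/dev/null; done
python3 -m creep '[[0,0,0,0,0,1,0.65],[0,0,0,0,0,1,0.65],[0,0,0,0,0,1,0.65],[0,0,0,0,0,0.75,0.65],[0,0,0,0,0,0,0.65]]'
python3 -c "from h import *;go([.6197,-.0885,.38],-.323)"
```

```text
time_s: 21.32
tcp_pos: [0.4798, -0.1114, 0.379]
eef_rot: [3.141, 0.003, -0.326]
wrist_force: [0.5, -0.1, 0.0]
gripper_width: 0.0556
grip_force: 0.0
shift fs [ 0.417 -0.222 -0.005] turn fs [ 0.    0.03 -0.04]
```

```bash
python3 -m creep '[[0.13,-0.07,0,0,0,0,0.65],[0.14,-0.08,0.0,0,0,0,0.65],[0.14,-0.07,0.02,0,0,0,0.65],[0,0,0.14,0,0,0,0.65],[0,0,0.16,0,0,0,0.65]]' >/dev/null
python3 -m creep '[[0,0,0.16,0,0,0,0.65],[0,0,0.15,0,0,0,0.65],[0,0,0,0,0,0,0.65],[0,0,0,0,0,0,0.65]]'
python3 - <<'E'
from h import *
go([.6197,-.0885,.057],-.323)
f=cam("wrist");save(f,"w5",(140,100,500,400),1.5)
E
```

```text
time_s: 22.45
tcp_pos: [0.6179, -0.0876, 0.1922]
eef_rot: [-3.141, -0.001, -0.325]
wrist_force: [0.1, 0.4, -0.0]
gripper_width: 0.0551
grip_force: 0.0
shift fs [0.006 0.001 0.451] turn fs [-0.   -0.01 -0.03]
```

View pics/w5.png

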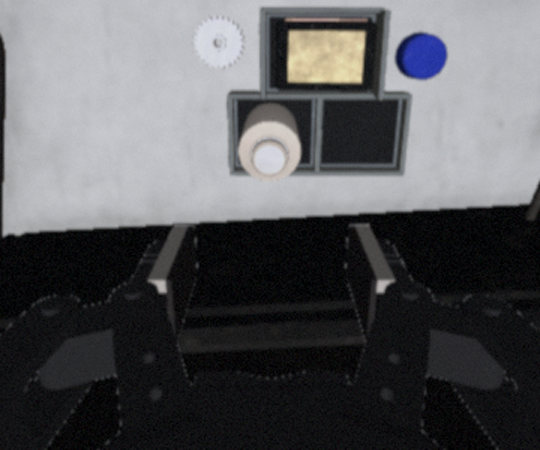

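The white can's cap is at full-image (319,205), on the gripper's centre line between the pads. I descend and grip.

```bash
python3 -m creep '[[0.006,0,0.12,0,0,0,0.65],[0,0,0.12,0,0,0,0.65],[0,0,0.11,0,0,0,0.65],[0,0,0.08,0,0,0,0.65],[0,0,0.02,0,0,0,0.65]]'
python3 -m creep '[[0,0,0,0,0,0,0.65],[0,0,0,0,0,0,0.35],[0,0,0,0,0,0,0.35],[0,0,0,0,0,0,0.35]]' 40
python3 -c "from h import *;go([.6197,-.0885,.057],-.323)"
```

```text
time_s: 23.12
tcp_pos: [0.6189, -0.0877, 0.0553]
eef_rot: [3.141, 0.002, -0.325]
wrist_force: [0.0, 1.2, 0.4]
gripper_width: 0.0556
grip_force: 0.0
time_s: 23.62
tcp_pos: [0.6197, -0.0877, 0.0571]
eef_rot: [-3.141, -0.001, -0.325]
wrist_force: [-1.3, 1.3, 6.3]
gripper_width: 0.0377
grip_force: 40.6
shift fs [0.001 0.002 0.   ] turn fs [-0.   -0.02 -0.03]
```

```bash
python3 -m creep '[[0,0,-0.1,0,0,0,0.35],[0,0,-0.16,0,0,0,0.35],[0,0,-0.18,0,0,0,0.35],[0,0,-0.18,0,0,0,0.35],[0,0,-0.18,0,0,0,0.35]]' >/dev/null
python3 -m creep '[[0,0,-0.18,0,0,0,0.35],[-0.03,0,-0.06,0,0,0,0.35],[-0.14,0.07,0,0,0,0,0.35],[-0.16,0.07,0,0,0,0,0.35],[-0.14,0.07,0,0,0,-1,0.35]]'
for i in 1 2 3; do python3 -m creep '[[0,0,0,0,0,-1,0.35],[0,0,0,0,0,-1,0.35],[0,0,0,0,0,-1,0.35],[0,0,0,0,0,-1,0.35],[0,0,0,0,0,-1,0.35]]' >/dev/null; done
python3 -m creep '[[0,0,0,0,0,-1,0.35],[0,0,0,0,0,-1,0.35],[0,0,0,0,0,-1,0.35],[0,0,0,0,0,-1,0.35],[0,0,0,0,0,-0.7,0.35]]'
python3 -c "from h import *;go([.3993,-.3319,.34],1.332)"
```

```text
time_s: 24.88
tcp_pos: [0.4633, -0.1021, 0.3655]
eef_rot: [-3.141, 0.005, -0.243]
wrist_force: [0.0, -0.9, -1.3]
gripper_width: 0.0375
grip_force: 40.6
time_s: 27.38
tcp_pos: [0.4649, -0.1021, 0.3655]
eef_rot: [-3.137, -0.0, 1.333]
wrist_force: [0.1, -0.4, -1.7]
gripper_width: 0.0373
grip_force: 40.6
shift fs [-0.796 -0.032  0.085] turn fs [-0.06 -0.    0.01]
```

```bash
python3 -m creep '[[-0.14,-0.006,0,-0.06,0,0,0.35],[-0.17,-0.006,0.03,0,0,0,0.35],[-0.17,-0.007,0.05,0,0,0,0.35],[-0.17,-0.007,0,0,0,0,0.35],[-0.14,-0.006,0,0,0,0,0.35]]' >/dev/null
python3 -m creep '[[0,0,0.14,0,0,0,0.35],[0,0,0.14,0,0,0,0.35],[0,0,0.14,0,0,0,0.35],[0,0,0.14,0,0,0,0.35],[0,0,0.1,0,0,0,0.35]]' >/dev/null
python3 -m creep '[[0,0,0.08,0,0,0,0.35],[0,0,0,0,0,0,0.35],[0,0,0,0,0,0,0.35]]'
python3 -c "from h import *;go([.3993,-.3319,.0555],1.332)"
```

```text
time_s: 29.0
tcp_pos: [0.4004, -0.3304, 0.1217]
eef_rot: [3.139, 0.0, 1.331]
wrist_force: [0.0, -0.4, -1.0]
gripper_width: 0.0375
grip_force: 40.7
shift fs [-0.006 -0.003  0.221] turn fs [ 0.04  0.   -0.01]
```

```bash
python3 -m creep '[[-0.006,-0.003,0.08,0,0,0,0.35],[0,0,0.08,0,0,0,0.35],[0,0,0.04,0,0,0,0.35],[0,0,0.02,0,0,0,0.35],[0,0,0,0,0,0,0.35]]'
python3 -c "from h import *;go([.3993,-.3319,.0552],1.332)"
```

```text
time_s: 29.62
tcp_pos: [0.3996, -0.3323, 0.0558]
eef_rot: [3.138, 0.001, 1.331]
wrist_force: [0.3, 0.2, -1.9]
gripper_width: 0.0371
grip_force: 40.9
shift fs [ 0.001 -0.001  0.002] turn fs [ 0.04  0.01 -0.01]
```

```bash
python3 -m creep '[[0,0,0.001,0,0,0,0.65],[0,0,0,0,0,0,0.65],[0,0,0,0,0,0,0.65]]'
python3 -m creep '[[0,0,-0.08,0,0,0,0.65],[0,0,-0.15,0,0,0,0.65],[0,0,-0.17,0,0,0,0.65],[0,0,-0.17,0,0,0,0.65],[0,0,-0.17,0,0,0,0.65]]' >/dev/null
python3 -m creep '[[0,0,-0.17,0,0,0,0.8],[0.1,0,-0.1,0,0,0,1],[0.15,0,0,0,0,0,1],[0.15,0,0,0,0,0,1],[0,0,0,0,0,0,1]]'
python3 - <<'E'
from h import *
f=cam("wrist");save(f,"w6",(180,100,480,300),2)
print(proj(f,(.4575,-.3461,.094)),proj(f,(.3993,-.3319,.082)))
go([.48,-.13,.38],1.248)
E
```

```text
time_s: 30.0
tcp_pos: [0.3994, -0.3321, 0.0552]
eef_rot: [3.139, 0.0, 1.331]
wrist_force: [-0.3, -0.6, -0.1]
gripper_width: 0.0552
grip_force: 0.1
time_s: 31.25
tcp_pos: [0.4276, -0.2131, 0.3585]
eef_rot: [3.138, -0.0, 1.335]
wrist_force: [0.4, -0.0, -0.1]
gripper_width: 0.0851
grip_force: 0.0
(np.float64(360.11300896083975), np.float64(253.40363673708316)) (np.float64(320.94317172951855), np.float64(249.75973166984966))
shift fs [ 0.315  0.105 -0.072] turn fs [0.04 0.   1.06]
```

View pics/w6.png

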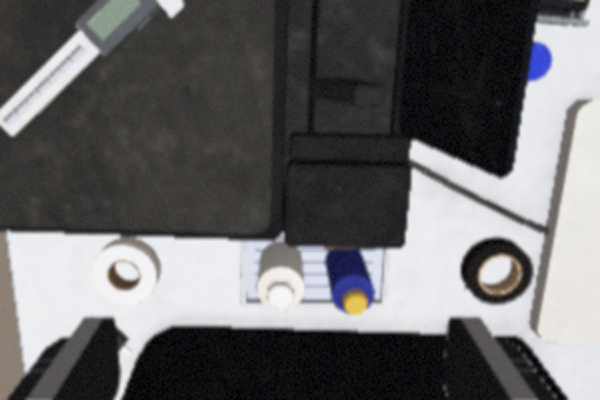

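Both cans stand upright in the tray, caps at crop (281,297) and (355,300). Now the head.

```bash
python3 -m creep '[[0.1,0.035,-0.04,0.04,0,0.53,1],[0.11,0.035,-0.03,0,0,0.53,1],[0.1,0.035,0,0,0,0,1],[0,0,0,0,0,0,1],[0,0,0,0,0,0,1]]' >/dev/null
python3 -c "from h import *;go([.66,-.139,.36],1.248)"
```

```text
shift fs [0.179 0.563 0.061] turn fs [-0.02  0.   -0.04]
```

```bash
python3 -m creep '[[0.06,0.14,0,0,0,0,1],[0.06,0.16,0,0,0,0,1],[0.06,0.15,0.06,0,0,0,1],[0,0,0.14,0,0,0,1],[0,0,0.14,0,0,0,1]]' >/dev/null
python3 -m creep '[[0,0,0.14,0,0,0,1],[0,0,0.1,0,0,0,1],[0,0.1,0,0,0,0,1],[0,0,0,0,0,0,1],[0,0,0,0,0,0,1]]' 
python3 - <<'E'
from fit import *
go([.66,-.139,.038],1.248)
f=cam("wrist");save(f,"w7",(140,60,500,360),2);np.save("w7.npy",f,allow_pickle=True)
E
```

```text
time_s: 33.17
tcp_pos: [0.6562, -0.1372, 0.2051]
eef_rot: [-3.141, -0.0, 1.245]
wrist_force: [0.1, -0.4, -0.0]
gripper_width: 0.0854
grip_force: 0.0
shift fs [-0.002  0.014  0.557] turn fs [-0.   -0.   -0.04]
```

View pics/w7.png

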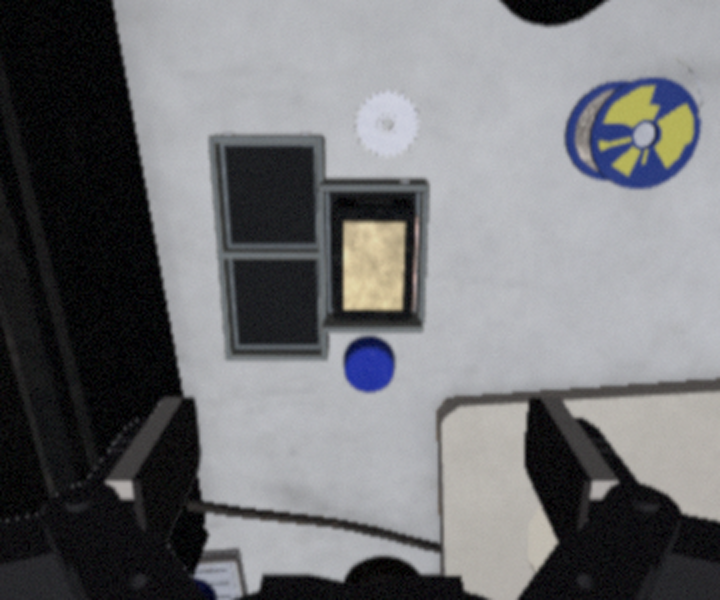

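```bash
python3 - <<'E'
from fit import *
f=np.load("w7.npy",allow_pickle=True).item()
P=lambda a,b,z:onz(f,140+a/2,60+b/2,z)
o,th,M,e=fit([(-.06,.066),(-.06,-.066),(.002,.066),(.002,-.066)],[P(209,136,.017),P(228,358,.017),P(325,135,.017),P(328,355,.017)])
print("rack",o,th,e,"dock",o+M@[.029,0])
pl=np.array([P(343,221,.04),P(407,220,.04),P(405,312,.04),P(343,309,.04)]);d=pl[0]-pl[3]+pl[1]-pl[2];print("plate",pl.mean(0),np.arctan2(d[1],d[0])-np.pi/2)
m=pl.mean(0)
go([m[0],m[1],.038],th+np.pi/2)
E
```

```text
rack [ 0.63540969 -0.12822373] -0.32141431284835653 [1.8 1.  1.6 2.8] dock [ 0.66292459 -0.13738509]
plate [ 0.66164003 -0.13915315  0.04      ] -0.32844941497159574
shift fs [-0.002  0.019  0.558] turn fs [ 0.   -0.   -0.05]
```

Plate centre at crop (375,266) gives (0.661,-0.139), which agrees with the first measurement. I descend and grip the head.

```bash
python3 -m creep '[[0,0.018,0.12,0,0,0,1],[0,0,0.13,0,0,0,1],[0,0,0.13,0,0,0,1],[0,0,0.1,0,0,0,1],[0,0,0.05,0,0,0,1]]' >/dev/null
python3 -m creep '[[0,0,0,0,0,0,1],[0,0,0.025,0,0,0,1],[0,0,0,0,0,0,1],[0,0,0,0,0,0,1]]' 
python3 -c "from h import *;go([.6613,-.139,.038],1.248)"
```

```text
time_s: 34.35
tcp_pos: [0.662, -0.1379, 0.0389]
eef_rot: [3.141, -0.0, 1.246]
wrist_force: [-0.1, 0.8, -0.2]
gripper_width: 0.0853
grip_force: 0.0
shift fs [-0.004 -0.001  0.003] turn fs [ 0.   -0.   -0.02]
```

```bash
python3 -m creep '[[-0.003,0,0.002,0,0,0,0.7],[0,0,0,0,0,0,0.4],[0,0,0,0,0,0,0.4],[0,0,0,0,0,0,0.4],[0,0,0,0,0,0,0.4]]' 40
python3 -m creep '[[0,0,-0.05,0,0,0,0.4],[0,0,-0.1,0,0,0,0.4],[0,0,-0.14,0,0,0,0.4],[0,0,-0.14,0,0,0,0.4],[0,0,-0.1,0,0,0,0.4]]'
python3 -c "from h import *;go([.6613,-.139,.038],1.248)"
```

```text
time_s: 34.98
tcp_pos: [0.6615, -0.1388, 0.0379]
eef_rot: [-3.141, -0.0, 1.246]
wrist_force: [0.1, 0.1, 2.7]
gripper_width: 0.0433
grip_force: 43.4
time_s: 35.6
tcp_pos: [0.6617, -0.1388, 0.1999]
eef_rot: [3.14, -0.0, 1.246]
wrist_force: [-0.0, -0.2, -1.1]
gripper_width: 0.0432
grip_force: 43.1
shift fs [-0.001 -0.002  0.54 ] turn fs [ 0.02 -0.   -0.02]
```

```bash
python3 -m creep '[[0,-0.12,0,0,0,0,0.4],[0,0,-0.14,0,0,0,0.4],[0,0,-0.16,0,0,0,0.4],[0,0,-0.16,0,0,0,0.4],[0,0,-0.12,0,0,0,0.4]]' 
python3 -m creep '[[0,-0.1,-0.02,0,0,0,0.4],[0,-0.16,0,0,0,0,0.4],[0,-0.16,0,0,0,0,0.4],[0,-0.1,0,0,0,0,0.4],[0,0,0,0,0,0,0.4]]'
python3 -c "from h import *;go([.50,.19,.36],1.49)"
```

```text
time_s: 36.22
tcp_pos: [0.627, -0.1272, 0.3742]
eef_rot: [3.139, -0.0, 1.246]
wrist_force: [1.0, -0.4, -1.2]
gripper_width: 0.0432
grip_force: 43.0
time_s: 36.85
tcp_pos: [0.4782, -0.0769, 0.3786]
eef_rot: [3.14, -0.0, 1.247]
wrist_force: [0.2, 0.9, -0.4]
gripper_width: 0.0433
grip_force: 43.0
shift fs [ 0.867 -0.215  0.062] turn fs [ 0.03 -0.   -3.04]
```

```bash
python3 -m creep '[[0.12,-0.03,0.01,0,0,0,0.4],[0.15,-0.04,0.01,0,0,0,0.4],[0.15,-0.04,0.01,0,0,0,0.4],[0.15,-0.04,0.01,0,0,0,0.4],[0.15,-0.04,0.01,0,0,0,0.4]]' >/dev/null 
python3 -m creep '[[0.1,-0.02,0.01,0,0,-1,0.4],[0,0,0,0,0,-1,0.4],[0,0,0,0,0,-1,0.4],[0,0,0,0,0,0,0.4],[0,0,0,0,0,0,0.4]]'
python3 - <<'E'
from h import *
f=cam("wrist");save(f,"w8");np.save("w8.npy",f,allow_pickle=True)
print(proj(f,(.582,.2264,.008)))
E
```

```text
time_s: 38.1
tcp_pos: [0.4987, 0.1757, 0.3588]
eef_rot: [-3.141, -0.0, 1.484]
wrist_force: [-0.3, 0.2, -1.1]
gripper_width: 0.0433
grip_force: 43.1
(np.float64(370.02350818456506), np.float64(129.17609637734844))
```

View pics/w8.png

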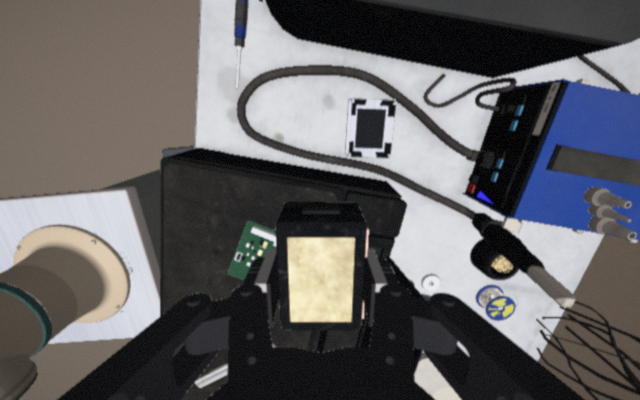

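Wrist view with the head held nozzle up: the cradle is at (371,128), its dark centre about (355..384, 106..149), with four black guides round it. The left printer's foot is at about row 75.

```bash
python3 - <<'E'
from fit import *
f=np.load("w8.npy",allow_pickle=True).item()
x0,y0,x1,y1=338,92,402,166
g=cv2.cvtColor(f["image"],cv2.COLOR_RGB2GRAY)[y0:y1,x0:x1]
m=(cv2.resize(g,None,fx=4,fy=4,interpolation=cv2.INTER_CUBIC)<90).astype(np.uint8)
n,l,s,c=cv2.connectedComponentsWithStats(m)
for i in range(1,n):
    if s[i,4]<100:continue
    u=lambda a,b:(x0+(a+.5)/4-.5,y0+(b+.5)/4-.5)
    r=cv2.minAreaRect(np.argwhere(l==i)[:,::-1].astype(np.float32))
    print("area",s[i,4],"px",np.round(u(*c[i]),1),"bbox",s[i,:4]//4,"world z.008",onz(f,*u(*c[i]),.008).round(4)[:2],"z.02",onz(f,*u(*c[i]),.02).round(4)[:2],np.round(r[1],0),round(r[2],1))
    if s[i,4]>8000:
        b=cv2.boxPoints(r);w=np.array([onz(f,*u(*p),.008)[:2] for p in b]);e=np.diff(np.vstack([w,w[:1]]),axis=0);print(w.mean(0),np.linalg.norm(e,axis=1).round(4),np.degrees(np.arctan2(e[:,1],e[:,0])).round(1))
print("printer",onz(f,380,65,0),onz(f,440,75,0),onz(f,300,35,0))
E
```

```text
area 1652 px [395.6  95.9] bbox [47  0 16 12] world z.008 [0.6237 0.2735] z.02 [0.6207 0.273 ] [83. 35.] 37.1
area 1326 px [356.8 104.5] bbox [14  7 13 15] world z.008 [0.5624 0.266 ] z.02 [0.5609 0.2657] [37. 76.] 43.6
area 1858 px [389.4 106.7] bbox [43  8 14 15] world z.008 [0.6137 0.2583] z.02 [0.6109 0.2582] [61. 56.] 90.0
area 16118 px [369.7 128. ] bbox [17 17 29 38] world z.008 [0.5815 0.2283] z.02 [0.5796 0.229 ] [108. 154.] 4.0
[0.58177403 0.22734974] [0.0603 0.0433 0.0604 0.0451] [ 83.1  -8.7 -95.2 171.1]
area 1233 px [353.7 150.9] bbox [11 50 12 14] world z.008 [0.5538 0.1939] z.02 [0.5525 0.1954] [70. 35.] 52.5
area 1646 px [384.8 151. ] bbox [38 51 14 14] world z.008 [0.6053 0.1892] z.02 [0.6027 0.1909] [42. 72.] 45.0
area 2828 px [351.6 162.4] bbox [ 0 65 38  8] world z.008 [0.5493 0.1749] z.02 [0.5482 0.1769] [157.  31.] 9.5
printer [0.60179266 0.3206605  0.        ] [0.69490308 0.29840082 0.        ] [0.48275817 0.37197046 0.        ]
```

```bash
python3 - <<'E'
from h import *
f=np.load("w8.npy",allow_pickle=True).item()
for u,v in[(370,12),(370,30),(450,25)]:print(onz(f,u,v,.2),onz(f,u,v,.14))
# head plate in hand: centre relative to tool axes
h=cv2.cvtColor(f["image"],cv2.COLOR_RGB2HSV);m=cv2.inRange(h,(10,30,120),(35,200,255));k=m*0;k[225:335,275:365]=m[225:335,275:365]
c=max(cv2.findContours(k,0,2)[0],key=cv2.contourArea);r=cv2.minAreaRect(c);o=T([.4987,.1757,.3588],[-3.141,0,1.484])
print(r,(np.linalg.inv(o)@np.append(onz(f,*r[0],.3588+.002),1)).round(4))
go([.5817,.2277,.15],1.446)
E
```

```text
[0.55379114 0.3352206  0.2       ] [0.56424885 0.35244728 0.14      ]
[0.55335276 0.32164462 0.2       ] [0.56371729 0.33598557 0.14      ]
[0.62292963 0.31942979 0.2       ] [0.64808354 0.33329996 0.14      ]
((320.5, 279.5), (85.0, 67.0), 90.0) [ 0.0015 -0.0011 -0.002   1.    ]
shift fs [0.197 0.262 0.696] turn fs [-0.01 -0.    0.48]
```

```bash
python3 -m creep '[[0.1,0.13,0,0,0,0.48,0.4],[0.095,0.13,0.05,0,0,0,0.4],[0,0,0.14,0,0,0,0.4],[0,0,0.14,0,0,0,0.4],[0,0,0.14,0,0,0,0.4]]' >/dev/null
python3 -m creep '[[0,0,0.12,0,0,0,0.4],[0,0,0.08,0,0,0,0.4],[0,0,0,0,0,0,0.4],[0,0,0,0,0,0,0.4]]'
python3 -c "from h import *;go([.5817,.227,.041],1.446)"
```

```text
time_s: 39.28
tcp_pos: [0.5825, 0.226, 0.1593]
eef_rot: [3.141, -0.001, 1.447]
wrist_force: [0.1, 0.5, -0.6]
gripper_width: 0.0432
grip_force: 43.0
shift fs [ 0.003 -0.003  0.394] turn fs [ 0.01 -0.01  0.01]
```

```bash
python3 -m creep '[[0.003,-0.003,0.08,0,0,0,0.4],[0,0,0.08,0,0,0,0.4],[0,0,0.06,0,0,0,0.4],[0,0,0,0,0,0,0.4],[0,0,0,0,0,0,0.4]]'
python3 -m creep '[[0,0,0.05,0,0,0,0.4],[0,0,0.03,0,0,0,0.4],[0,0,0,0,0,0,0.4]]'
python3 -c "from h import *;go([.5817,.227,.041],1.446)"
```

```text
time_s: 39.9
tcp_pos: [0.5818, 0.2271, 0.0933]
eef_rot: [3.14, -0.001, 1.448]
wrist_force: [0.3, -0.7, -0.8]
gripper_width: 0.043
grip_force: 43.0
time_s: 40.28
tcp_pos: [0.5803, 0.2266, 0.0662]
eef_rot: [-3.138, 0.001, 1.448]
wrist_force: [0.1, -0.5, -1.2]
gripper_width: 0.0428
grip_force: 43.0
shift fs [0.002 0.005 0.084] turn fs [-0.04  0.01  0.02]
```

```bash
python3 -m creep '[[0,0.001,0.015,0,0,0,0.4],[0,0,0.02,0,0,0,0.4],[0,0,0,0,0,0,0.4],[0,0,0,0,0,0,0.4]]'
python3 -m creep '[[0,0,0.015,0,0,0,0.4],[0,0,0.015,0,0,0,0.4],[0,0,0,0,0,0,0.4],[0,0,0,0,0,0,0.4]]'
python3 -c "from h import *;go([.5817,.227,.041],1.446)"
```

```text
time_s: 40.78
tcp_pos: [0.5814, 0.2269, 0.0574]
eef_rot: [-3.141, -0.0, 1.448]
wrist_force: [-0.1, 0.1, -0.5]
gripper_width: 0.043
grip_force: 43.0
time_s: 41.28
tcp_pos: [0.5813, 0.2269, 0.0483]
eef_rot: [-3.141, -0.0, 1.448]
wrist_force: [0.1, 0.9, -2.0]
gripper_width: 0.0427
grip_force: 43.0
shift fs [0.001 0.001 0.024] turn fs [-0.01 -0.    0.02]
```

Already 9 mm below the guide tops with no contact force. I continue to the seat.

```bash
python3 -m creep '[[0,0,0.012,0,0,0,0.4],[0,0,0.01,0,0,0,0.4],[0,0,0,0,0,0,0.4],[0,0,0,0,0,0,0.4]]'
python3 -m creep '[[0,0,0.004,0,0,0,0.4],[0,0,0,0,0,0,0.4],[0,0,0,0,0,0,0.4]]'
```

```text
time_s: 41.78
tcp_pos: [0.5813, 0.2269, 0.0417]
eef_rot: [-3.141, -0.0, 1.448]
wrist_force: [-0.1, -0.3, -0.4]
gripper_width: 0.0433
grip_force: 43.0
time_s: 42.15
tcp_pos: [0.5815, 0.2269, 0.0409]
eef_rot: [-3.141, -0.001, 1.448]
wrist_force: [-1.7, -0.3, 2.0]
gripper_width: 0.0427
grip_force: 43.4
```

```bash
python3 -m creep '[[0,0,0,0,0,0,0.7],[0,0,0,0,0,0,0.7],[0,0,0,0,0,0,0.7],[0,0,-0.05,0,0,0,0.7],[0,0,-0.12,0,0,0,0.7]]'
python3 -m creep '[[0,0,-0.16,0,0,0,0.65],[0,0,-0.18,0,0,0,0.65],[0,0,-0.18,0,0,0,0.65],[0,0,-0.18,0,0,0,0.65],[0,0,-0.15,0,0,0,0.65]]' >/dev/null
python3 -m creep '[[-0.1,-0.1,0,0,0,0,0.65],[-0.1,-0.15,0,0,0,0,0.65],[0,0,0,0,0,0,0.65],[0,0,0,0,0,0,0.65]]'
python3 - <<'E'
from h import *
f=cam("wrist");np.save("w9.npy",f,allow_pickle=True)
u,v=map(int,proj(f,(.5817,.2277,.043)));print(u,v)
h=cv2.cvtColor(f["image"],cv2.COLOR_RGB2HSV);m=cv2.inRange(h,(10,30,120),(35,200,255));k=m*0;k[max(0,v-40):v+40,u-40:u+40]=m[max(0,v-40):v+40,u-40:u+40]
c=max(cv2.findContours(k,0,2)[0],key=cv2.contourArea);r=cv2.minAreaRect(c)
b=cv2.boxPoints(r);w=np.array([onz(f,*p,.043)[:2] for p in b]);e=np.diff(np.vstack([w,w[:1]]),axis=0)
print(r,w.mean(0),np.linalg.norm(e,axis=1).round(4),np.degrees(np.arctan2(e[:,1],e[:,0])).round(1))
save(f,"w9",(u-60,max(0,v-50),u+60,v+50),5)
go([.45,-.12,.38],1.332)
E
```

```text
time_s: 42.78
tcp_pos: [0.5804, 0.2265, 0.091]
eef_rot: [-3.138, 0.001, 1.448]
wrist_force: [0.4, 0.7, 0.4]
gripper_width: 0.06
grip_force: 0.0
time_s: 43.9
tcp_pos: [0.4999, 0.1765, 0.348]
eef_rot: [3.14, -0.001, 1.448]
wrist_force: [0.3, 0.5, 0.5]
gripper_width: 0.0556
grip_force: 0.0
372 128
((370.9212341308594, 128.995849609375), (22.86309242248535, 35.10930252075195), 3.012787342071533) [0.57975137 0.22688858] [0.0497 0.0331 0.0498 0.0343] [ 82.3  -9.9 -96.3 170. ]
shift fs [-1.002 -0.045 -0.109] turn fs [ 0.01 -0.01  1.45]
```

The head is seated: it contacted at exactly the seated height, and its plate measures (0.580,0.227), level and aligned. Now I fetch the white can.

```bash
python3 -m creep '[[-0.14,0,-0.02,0,0,0,0.65],[-0.17,-0.01,-0.02,0,0,0,0.65],[-0.17,-0.01,0,0,0,0,0.65],[-0.17,-0.01,0,0,0,0,0.65],[-0.17,-0.01,0,0,0,0,0.65]]' >/dev/null
python3 -m creep '[[-0.17,0,0,0,0,0.7,0.65],[-0.1,0,0,0,0,0.7,0.65],[0,0,0,0,0,0,0.65],[0,0,0,0,0,0,0.65]]'
python3 -c "from h import *;go([.3994,-.3321,.15],1.331)"
```

```text
time_s: 45.08
tcp_pos: [0.4467, -0.146, 0.3586]
eef_rot: [-3.141, -0.0, 1.337]
wrist_force: [0.6, -0.3, -1.3]
gripper_width: 0.0552
grip_force: 0.0
shift fs [-0.64  -0.009  0.695] turn fs [-0.01 -0.01  0.07]
```

```bash
python3 -m creep '[[-0.14,-0.002,0,0,0,0.07,0.65],[-0.17,-0.002,0,0,0,0,0.65],[-0.17,-0.002,0,0,0,0,0.65],[-0.16,-0.003,0.02,0,0,0,0.65],[0,0,0.1,0,0,0,0.65]]' >/dev/null
python3 -m creep '[[0,0,0.16,0,0,0,0.65],[0,0,0.16,0,0,0,0.65],[0,0,0.16,0,0,0,0.65],[0,0,0.1,0,0,0,0.65],[0,0,0,0,0,0,0.65]]' >/dev/null
python3 -m creep '[[0,0,0,0,0,0,0.65],[0,0,0,0,0,0,0.65]]'
python3 - <<'E'
from h import *
go([.3994,-.3321,.0552],1.331)
f=cam("wrist");h=cv2.cvtColor(f["image"],cv2.COLOR_RGB2HSV)
u,v=map(int,proj(f,(.3994,-.3321,.082)));print(u,v)
m=cv2.inRange(h,(0,0,150),(45,90,255));n,l,s,c=cv2.connectedComponentsWithStats(m)
for i in range(1,n):
    if s[i,4]>150:print(s[i],c[i])
save(f,"w10",(u-120,v-100,u+120,v+100),3)
E
```

```text
time_s: 46.58
tcp_pos: [0.3985, -0.3326, 0.1505]
eef_rot: [3.139, 0.002, 1.33]
wrist_force: [0.2, 0.0, 0.4]
gripper_width: 0.0556
grip_force: 0.0
shift fs [0.003 0.002 0.318] turn fs [ 0.03  0.02 -0.01]
322 226
[  555    23    85   250 12201] [608.96696992 178.19801656]
[507 189  40  37 241] [524.2406639  206.19502075]
[156 192  36  33 240] [175.94166667 206.12916667]
[ 297  193   48   47 1310] [320.65572519 213.35267176]
```

```bash
python3 -m creep '[[0.003,0.002,0.1,0,0,0,0.65],[0,0,0.1,0,0,0,0.65],[0,0,0.08,0,0,0,0.65],[0,0,0.037,0,0,0,0.65],[0,0,0,0,0,0,0.65]]'
python3 -m creep '[[0,0,0,0,0,0,0.35],[0,0,0,0,0,0,0.35],[0,0,0,0,0,0,0.35],[0,0,0,0,0,0,0.35]]' 40
python3 -m creep '[[0,0,-0.1,0,0,0,0.35],[0,0,-0.16,0,0,0,0.35],[0,0,-0.18,0,0,0,0.35],[0,0,-0.18,0,0,0,0.35],[0,0,-0.18,0,0,0,0.35]]' >/dev/null
python3 -m creep '[[0,0,-0.18,0,0,0,0.35],[0,0,-0.06,0,0,0,0.35],[0.15,0,0,0,0,0,0.35],[0.17,0,0,0,0,0,0.35],[0.17,0,0,0,0,0,0.35]]' 
python3 -c "from h import *;go([.46,-.10,.38],-.325)
o=env.get_obs();print(o['wrist_force'])"
```

```text
time_s: 47.25
tcp_pos: [0.4034, -0.3363, 0.0626]
eef_rot: [3.124, 0.009, 1.329]
wrist_force: [-3.9, 1.5, 33.0]
gripper_width: 0.0554
grip_force: 15.0
time_s: 47.75
tcp_pos: [0.4042, -0.3365, 0.0642]
eef_rot: [3.122, 0.01, 1.33]
wrist_force: [-4.4, 4.6, 40.6]
gripper_width: 0.0378
grip_force: 54.1
time_s: 49.0
tcp_pos: [0.4337, -0.1874, 0.366]
eef_rot: [3.141, -0.0, 1.329]
wrist_force: [0.4, -0.8, -1.4]
gripper_width: 0.038
grip_force: 39.8
shift fs [ 0.304  0.016 -0.047] turn fs [ 0.   -0.   20.68]
[ 0.41700744 -0.75600006 -1.39833428]
```

The descent met 33–40 N, probably a finger back on the oil can's shoulder. I check numerically whether the oil can still stands, and the white can's state in the hand.

```bash
python3 - <<'E'
from h import *
f=cam("wrist");h=cv2.cvtColor(f["image"],cv2.COLOR_RGB2HSV)
print("pred cap",proj(f,(.4569,-.3455,.094)),"base",proj(f,(.4569,-.3455,.003)))
for nm,lo,hi in[("yellow",(15,100,80),(35,255,255)),("blue",(105,100,40),(130,255,255)),("white",(0,0,150),(45,90,255))]:
    n,l,s,c=cv2.connectedComponentsWithStats(cv2.inRange(h,lo,hi))
    for i in range(1,n):
        if s[i,4]>40:print(nm,s[i],c[i].round(1), onz(f,*c[i],.094).round(4) if nm=="yellow" else "")
t=cam("top");h=cv2.cvtColor(t["image"],cv2.COLOR_RGB2HSV)[230:270,410:460]
for nm,lo,hi in[("yellow",(15,100,80),(35,255,255)),("blue",(105,100,30),(130,255,255))]:
    n,l,s,c=cv2.connectedComponentsWithStats(cv2.inRange(h,lo,hi))
    for i in range(1,n):
        if s[i,4]>4:print("top",nm,s[i],c[i]+[410,230])
print("top pred",proj(t|{"P":t["pose"]},(.4569,-.3455,.094)))
save(f,"w11",(180,100,480,400),2)
E
```

```text
pred cap (np.float64(359.47263019910685), np.float64(265.8602188303974)) base (np.float64(353.1789122243488), np.float64(241.39205005700742))
yellow [552  41  17  13 132] [561.3  47.4] [ 0.7622 -0.1039  0.094 ]
yellow [567  49  14  21 160] [573.7  58.5] [ 0.7774 -0.1205  0.094 ]
blue [545  39  35  39 341] [556.3  64.5] 
blue [566  38  17  13 106] [574.3  43.9] 
blue [527  44  22  37 137] [533.6  64.9] 
blue [438 137  14  18 201] [444.3 145.8] 
blue [353 241   9   8  50] [357.1 244.1] 
white [ 83   0  48 112 195] [106.5  54.9] 
white [   0   42  102  139 5310] [ 60.2 111.6] 
white [532  47  17  30 276] [539.3  63.8] 
white [  446   164   164   119 12254] [517.9 210.2] 
white [184 166  24  22 122] [193.9 177.4] 
white [ 533  234   80  118 3102] [561.  289.1] 
white [ 283  239   77   73 3025] [320.1 267.5] 
white [418 239  19  14  58] [424.8 243.3] 
white [237 241  18  17  98] [246.1 248. ] 
white [ 494  257   36   41 1148] [511.9 277.3] 
white [625 273  15  10  70] [632.7 277.3] 
white [263 282  10   9  52] [269.1 285.4] 
white [369 282   9   9  46] [371.7 285.5] 
top pred (np.float64(439.99913537681925), np.float64(235.2021409090584))
```

```bash
python3 -m creep '[[0.15,0.01,-0.02,0,0,0,0.35],[0.15,0.01,-0.02,0,0,0,0.35],[0,0,0,0,0,1,0.35],[0,0,0,0,0,1,0.35],[0,0,0,0,0,1,0.35]]' >/dev/null
for i in 1 2 3; do python3 -m creep '[[0,0,0,0,0,1,0.35],[0,0,0,0,0,1,0.35],[0,0,0,0,0,1,0.35],[0,0,0,0,0,1,0.35],[0,0,0,0,0,1,0.35]]' >/dev/null; done
python3 -m creep '[[0,0,0,0,0,1,0.35],[0,0,0,0,0,1,0.35],[0,0,0,0,0,0.7,0.35],[0,0,0,0,0,0,0.35]]'
python3 - <<'E'
from h import *
go([.6197,-.0877,.36],-.325)
f=cam("wrist");t=cam("top")
for nm,lo,hi in[("yellow",(15,80,80),(35,255,255)),("blue",(105,80,25),(130,255,255))]:
  for im,F in(("wrist",f),("top",t)):
    u,v=map(int,proj(F,(.4569,-.3455,.06)));h=cv2.cvtColor(F["image"],cv2.COLOR_RGB2HSV);x0,y0=max(0,u-30),max(0,v-30)
    if y0>390 or x0>630:print(im,"out",u,v);continue
    n,l,s,c=cv2.connectedComponentsWithStats(cv2.inRange(h[y0:v+30,x0:u+30],lo,hi))
    print(im,nm,[(s[i,4],(c[i]+[x0,y0]).round(1),onz(F,*(c[i]+[x0,y0]),.094).round(3)) for i in range(1,n) if s[i,4]>4],"pred",np.round(proj(F,(.4569,-.3455,.094)),1))
E
```

```text
time_s: 52.1
tcp_pos: [0.4609, -0.1032, 0.3778]
eef_rot: [3.142, 0.0, -0.326]
wrist_force: [0.3, 0.2, -1.8]
gripper_width: 0.0378
grip_force: 39.6
shift fs [ 0.485 -0.218  0.059] turn fs [ 0.    0.   -0.01]
wrist yellow [(np.int32(167), array([484.5, 120.1]), array([ 0.455, -0.341,  0.094]))] pred [487.6 117.9]
top yellow [(np.int32(48), array([438.8, 236. ]), array([ 0.455, -0.342,  0.094]))] pred [440.  235.2]
wrist blue [(np.int32(551), array([468.7, 119.3]), array([ 0.463, -0.32 ,  0.094]))] pred [487.6 117.9]
top blue [(np.int32(174), array([432.5, 237. ]), array([ 0.453, -0.327,  0.094]))] pred [440.  235.2]
```

The oil can still stands, cap at (0.455,-0.342). Now I put the white can back.

```bash
python3 -m creep '[[0.13,-0.05,0,0,0,0,0.35],[0.16,-0.08,0,0,0,0,0.35],[0.16,-0.08,0.02,0,0,0,0.35],[0.03,-0.01,0.1,0,0,0,0.35],[0,0,0.14,0,0,0,0.35]]' >/dev/null
python3 -m creep '[[0,0,0.16,0,0,0,0.35],[0,0,0.16,0,0,0,0.35],[0,0,0.14,0,0,0,0.35],[0,0,0.1,0,0,0,0.35],[0,0,0,0,0,0,0.35]]' >/dev/null
python3 -m creep '[[0,0,0,0,0,0,0.35],[0,0,0,0,0,0,0.35]]'
python3 - <<'E'
from h import *
go([.6173,-.0869,.067],-.325)
f=cam("wrist");h=cv2.cvtColor(f["image"],cv2.COLOR_RGB2HSV);o=env.get_obs()
n,l,s,c=cv2.connectedComponentsWithStats(cv2.inRange(h,(0,0,150),(45,90,255)))
for z in(.01,.02):
  print(proj(f,o["tcp_pos"]+[0,0,z]))
for i in range(1,n):
    if s[i,4]>800:print(s[i],c[i])
save(f,"w12",(220,180,420,330),3)
E
```

```text
time_s: 53.7
tcp_pos: [0.6193, -0.0865, 0.1336]
eef_rot: [-3.141, -0.003, -0.326]
wrist_force: [-0.2, 0.3, -1.1]
gripper_width: 0.0375
grip_force: 39.9
shift fs [-0.006  0.003  0.222] turn fs [-0.01 -0.03 -0.01]
(np.float64(320.4185373459901), np.float64(288.88328065362356))
(np.float64(320.40878734677653), np.float64(302.3111882623887))
[ 492    0  136   85 6826] [542.70714914  49.0445356 ]
[ 284  241   75   67 2488] [319.54220257 266.74557878]
```

```bash
python3 -m creep '[[-0.006,0.003,0.08,0,0,0,0.35],[0,0,0.08,0,0,0,0.35],[0,0,0.04,0,0,0,0.35],[0,0,0.01,0,0,0,0.35],[0,0,0,0,0,0,0.35]]'
python3 -m creep '[[0,0,0.006,0,0,0,0.35],[0,0,0,0,0,0,0.35]]'
python3 -m creep '[[0,0,0.006,0,0,0,0.35],[0,0,0,0,0,0,0.35]]'
```

```text
time_s: 54.38
tcp_pos: [0.6168, -0.0867, 0.0692]
eef_rot: [-3.141, -0.001, -0.326]
wrist_force: [0.4, 0.1, -1.7]
gripper_width: 0.0382
grip_force: 39.9
time_s: 54.62
tcp_pos: [0.6165, -0.0866, 0.0669]
eef_rot: [-3.141, 0.0, -0.326]
wrist_force: [0.5, -0.6, -1.9]
gripper_width: 0.038
grip_force: 39.9
time_s: 54.88
tcp_pos: [0.6172, -0.0868, 0.0664]
eef_rot: [-3.141, -0.002, -0.326]
wrist_force: [-0.6, -0.0, 5.1]
gripper_width: 0.0379
grip_force: 40.1
```

```bash
python3 -m creep '[[0,0,0,0,0,0,0.65],[0,0,0,0,0,0,0.65],[0,0,0,0,0,0,0.65],[0,0,-0.08,0,0,0,0.65],[0,0,-0.14,0,0,0,0.65]]'
python3 -m creep '[[0,0,-0.17,0,0,0,0.65],[0,0,-0.18,0,0,0,0.65],[0,0,-0.18,0,0,0,0.65],[0,0,-0.18,0,0,0,0.65],[-0.1,0.05,-0.05,0,0,0,0.65]]' >/dev/null
python3 -m creep '[[-0.15,0.06,0,0,0,0,0.65],[-0.15,0.06,0,0,0,0,0.65],[0,0,0,0,0,0,0.75],[0,0,0,0,0,0,0.75]]'
python3 - <<'E'
from h import *
go([.46,-.10,.38],-.325)
f=cam("wrist");u,v=map(int,proj(f,(.6196,-.0884,.084)));h=cv2.cvtColor(f["image"],cv2.COLOR_RGB2HSV);x0,y0=u-22,v-22
n,l,s,c=cv2.connectedComponentsWithStats(cv2.inRange(h[y0:v+22,x0:u+22],(0,0,120),(45,120,255)))
print("pred cap",u,v,[(s[i],(c[i]+[x0,y0]).round(1),onz(f,*(c[i]+[x0,y0]),.078).round(4)) for i in range(1,n) if s[i,4]>30])
h=cv2.cvtColor(f["image"],cv2.COLOR_RGB2HSV);m=cv2.inRange(h,(15,80,80),(35,255,255));u,v=map(int,proj(f,(.455,-.342,.094)));k=m*0;k[v-25:v+25,u-25:u+25]=m[v-25:v+25,u-25:u+25]
n,l,s,c=cv2.connectedComponentsWithStats(k);print("oil",[(s[i,4],onz(f,*c[i],.094).round(4)) for i in range(1,n) if s[i,4]>20])
save(f,"w13",(240,60,400,180),5)
E
```

```text
time_s: 55.5
tcp_pos: [0.6152, -0.0864, 0.1292]
eef_rot: [3.141, 0.005, -0.326]
wrist_force: [0.0, 0.5, 0.6]
gripper_width: 0.0547
grip_force: 0.0
time_s: 56.62
tcp_pos: [0.4868, -0.0966, 0.359]
eef_rot: [-3.141, -0.0, -0.326]
wrist_force: [-0.2, -0.1, 0.6]
gripper_width: 0.0641
grip_force: 0.0
shift fs [-0.081  0.039 -0.07 ] turn fs [-0.   -0.   -0.01]
pred cap 281 78 [(array([  5,   7,  30,  32, 590], dtype=int32), array([279.4,  79.1]), array([ 0.6204, -0.0845,  0.078 ]))]
oil [(np.int32(179), array([ 0.4558, -0.3408,  0.094 ]))]
```

The white can stands back in its compartment, within a few mm. Now the oil can at (0.4557,-0.3415).

```bash
python3 -m creep '[[-0.08,0.04,-0.05,0,0,-1,0.75],[0,0,0,0,0,-1,0.75],[0,0,0,0,0,-1,0.75],[0,0,0,0,0,-1,0.75],[0,0,0,0,0,-1,0.75]]' >/dev/null
for i in 1 2 3; do python3 -m creep '[[0,0,0,0,0,-1,0.75],[0,0,0,0,0,-1,0.75],[0,0,0,0,0,-1,0.75],[0,0,0,0,0,-1,0.75],[0,0,0,0,0,-1,0.75]]' >/dev/null; done
python3 -m creep '[[0,0,0,0,0,-0.7,0.75],[0,0,0,0,0,0,0.75]]' >/dev/null
python3 -c "from h import *;go([.4557,-.3415,.18],1.332)"
```

```text
shift fs [-0.785  0.176  0.644] turn fs [-0.02 -0.   -0.03]
```

```bash
python3 -m creep '[[-0.14,0.03,0,0,0,0,0.75],[-0.16,0.036,0,0,0,0,0.75],[-0.165,0.036,0,0,0,0,0.75],[-0.165,0.037,0.03,0,0,0,0.75],[-0.155,0.037,0.1,0,0,0,0.75]]' >/dev/null
python3 -m creep '[[0,0,0.16,0,0,0,0.75],[0,0,0.16,0,0,0,0.75],[0,0,0.16,0,0,0,0.75],[0,0,0,0,0,0,0.75],[0,0,0,0,0,0,0.75]]'
python3 - <<'E'
from h import *
f=cam("wrist");u,v=map(int,proj(f,(.4557,-.3415,.094)));h=cv2.cvtColor(f["image"],cv2.COLOR_RGB2HSV);print(u,v)
x0,y0=u-40,v-40
for nm,lo,hi in[("yellow",(15,80,60),(35,255,255)),("blue",(105,80,25),(130,255,255))]:
    n,l,s,c=cv2.connectedComponentsWithStats(cv2.inRange(h[y0:v+40,x0:u+40],lo,hi))
    print(nm,[(s[i],c[i]+[x0,y0],onz(f,*(c[i]+[x0,y0]),.094).round(4)) for i in range(1,n) if s[i,4]>50])
save(f,"w14",(u-120,v-110,u+120,v+90),3)
go([.4557,-.3415,.0642],1.332)
E
```

```text
time_s: 60.68
tcp_pos: [0.4558, -0.342, 0.193]
eef_rot: [3.14, 0.001, 1.33]
wrist_force: [0.5, 0.7, 0.2]
gripper_width: 0.0645
grip_force: 0.0
321 213
yellow [(array([ 29,  30,  22,  23, 389], dtype=int32), array([320.48329049, 214.09511568]), array([ 0.4547, -0.3419,  0.094 ]))]
blue [(array([  21,    3,   38,   49, 1030], dtype=int32), array([320.76893204, 196.30485437]), array([ 0.4586, -0.3269,  0.094 ]))]
shift fs [ 0.003 -0.003  0.432] turn fs [ 0.04  0.02 -0.03]
```

View pics/w14.png

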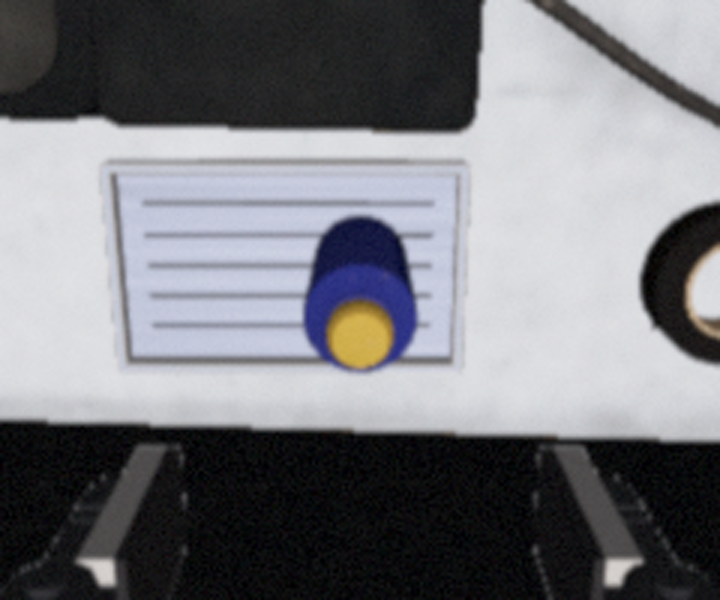

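The oil can stands upright and alone in the tray, its cap at crop (360,335), centred between the open pads. I descend in steps.

```bash
python3 -m creep '[[0.002,-0.003,0.1,0,0,0,0.75],[0,0,0.1,0,0,0,0.75],[0,0,0.1,0,0,0,0.75],[0,0,0.05,0,0,0,0.75],[0,0,0,0,0,0,0.75]]'
python3 -m creep '[[0,0,0.05,0,0,0,0.75],[0,0,0.03,0,0,0,0.75],[0,0,0,0,0,0,0.75]]'
```

```text
time_s: 61.35
tcp_pos: [0.4544, -0.3409, 0.0863]
eef_rot: [-3.141, 0.0, 1.33]
wrist_force: [-0.7, -0.5, 0.0]
gripper_width: 0.064
grip_force: 0.0
time_s: 61.72
tcp_pos: [0.4537, -0.3403, 0.0608]
eef_rot: [-3.139, -0.001, 1.33]
wrist_force: [0.0, -0.5, 0.9]
gripper_width: 0.0641
grip_force: 0.0
```

```bash
python3 -m creep '[[0,0,-0.008,0,0,0,0.6],[0,0,0,0,0,0,0.3],[0,0,0,0,0,0,0.3],[0,0,0,0,0,0,0.3],[0,0,0,0,0,0,0.3]]' 40
python3 -m creep '[[0,0,-0.1,0,0,0,0.3],[0,0,-0.16,0,0,0,0.3],[0,0,-0.18,0,0,0,0.3],[0,0,-0.18,0,0,0,0.3],[0,0,-0.18,0,0,0,0.3]]' >/dev/null
python3 -m creep '[[0,0,-0.18,0,0,0,0.3],[0,0,-0.06,0,0,0,0.3],[0.15,0,0,0,0,0,0.3],[0.17,0,0,0,0,0,0.3],[0.17,0,0,0,0,0,0.3]]' 
python3 -c "from h import *;go([.46,-.11,.38],-.323)"
```

```text
time_s: 62.35
tcp_pos: [0.4545, -0.341, 0.0651]
eef_rot: [3.141, 0.001, 1.33]
wrist_force: [0.4, 0.1, 6.6]
gripper_width: 0.0337
grip_force: 39.7
time_s: 63.6
tcp_pos: [0.4894, -0.1966, 0.3753]
eef_rot: [-3.14, -0.0, 1.329]
wrist_force: [0.8, 0.1, -1.3]
gripper_width: 0.0335
grip_force: 40.0
shift fs [ 0.257 -0.164 -0.015] turn fs [-2.000e-02  2.000e-02  2.065e+01]
```

```bash
python3 -m creep '[[0.13,-0.08,-0.01,0,0,0,0.3],[0.13,-0.08,0,0,0,0,0.3],[0,0,0,0,0,1,0.3],[0,0,0,0,0,1,0.3],[0,0,0,0,0,1,0.3]]' >/dev/null
for i in 1 2 3; do python3 -m creep '[[0,0,0,0,0,1,0.3],[0,0,0,0,0,1,0.3],[0,0,0,0,0,1,0.3],[0,0,0,0,0,1,0.3],[0,0,0,0,0,1,0.3]]' >/dev/null; done
python3 -m creep '[[0,0,0,0,0,1,0.3],[0,0,0,0,0,1,0.3],[0,0,0,0,0,0.65,0.3],[0,0,0,0,0,0,0.3]]'
python3 -c "from h import *;go([.598,-.1526,.12],-.323)"
```

```text
time_s: 66.6
tcp_pos: [0.4613, -0.1107, 0.3786]
eef_rot: [-3.141, 0.002, -0.322]
wrist_force: [-0.2, 0.1, -0.4]
gripper_width: 0.0334
grip_force: 40.2
shift fs [ 0.478 -0.012  0.861] turn fs [-0.    0.02  0.02]
```

```bash
python3 -m creep '[[0.13,-0.003,0,0,0,0,0.3],[0.16,-0.003,0,0,0,0,0.3],[0.16,-0.003,0,0,0,0,0.3],[0.028,-0.003,0.06,0,0,0,0.3],[0,0,0.14,0,0,0,0.3]]' >/dev/null
python3 -m creep '[[0,0,0.16,0,0,0,0.3],[0,0,0.16,0,0,0,0.3],[0,0,0.16,0,0,0,0.3],[0,0,0.12,0,0,0,0.3],[0,0,0,0,0,0,0.3]]' >/dev/null
python3 -m creep '[[0,0,0,0,0,0,0.3],[0,0,0,0,0,0,0.3]]'
python3 -c "from h import *;go([.598,-.1526,.068],-.323)"
```

```text
time_s: 68.1
tcp_pos: [0.5992, -0.1529, 0.1417]
eef_rot: [-3.141, -0.003, -0.322]
wrist_force: [-0.2, -0.4, -0.8]
gripper_width: 0.0338
grip_force: 40.2
shift fs [-0.005  0.     0.246] turn fs [-0.   -0.04  0.02]
```

```bash
python3 -m creep '[[-0.004,0,0.08,0,0,0,0.3],[0,0,0.08,0,0,0,0.3],[0,0,0.06,0,0,0,0.3],[0,0,0.02,0,0,0,0.3],[0,0,0,0,0,0,0.3]]'
python3 -m creep '[[0,0,0.006,0,0,0,0.3],[0,0,0,0,0,0,0.3]]'
python3 -m creep '[[0,0,0.002,0,0,0,0.3],[0,0,0,0,0,0,0.3]]'
```

```text
time_s: 68.72
tcp_pos: [0.5978, -0.1524, 0.068]
eef_rot: [-3.141, -0.001, -0.322]
wrist_force: [0.4, -0.9, -0.3]
gripper_width: 0.0334
grip_force: 40.2
time_s: 68.97
tcp_pos: [0.5981, -0.1526, 0.0671]
eef_rot: [-3.141, -0.002, -0.322]
wrist_force: [-1.5, 0.0, 5.7]
gripper_width: 0.0335
grip_force: 40.7
time_s: 69.22
tcp_pos: [0.5982, -0.1526, 0.0671]
eef_rot: [-3.141, -0.003, -0.322]
wrist_force: [-1.2, 0.5, 8.1]
gripper_width: 0.0338
grip_force: 40.9
```

Contact at the expected height. I release, lift, draw back and check.

```bash
python3 -m creep '[[0,0,0,0,0,0,0.6],[0,0,0,0,0,0,0.6],[0,0,0,0,0,0,0.6],[0,0,-0.08,0,0,0,0.6],[0,0,-0.14,0,0,0,0.6]]'
python3 -m creep '[[0,0,-0.17,0,0,0,0.6],[0,0,-0.18,0,0,0,0.6],[0,0,-0.18,0,0,0,0.6],[0,0,-0.18,0,0,0,0.6],[-0.1,0,-0.05,0,0,0,0.6]]' >/dev/null
python3 -m creep '[[-0.08,0,0,0,0,0,0.6],[0,0,0,0,0,0,0.6],[0,0,0,0,0,0,0.6]]'
python3 - <<'E'
from h import *
f=cam("wrist");h=cv2.cvtColor(f["image"],cv2.COLOR_RGB2HSV)
def b(p,lo,hi,z,r=22):
    u,v=map(int,proj(f,p));x0,y0=u-r,v-r
    n,l,s,c=cv2.connectedComponentsWithStats(cv2.inRange(h[y0:v+r,x0:u+r],lo,hi))
    print([(s[i],onz(f,*(c[i]+[x0,y0]),z).round(4)) for i in range(1,n) if s[i,4]>40])
b((.597,-.1518,.095),(15,80,80),(35,255,255),.095);b((.6196,-.0884,.084),(0,0,140),(40,120,255),.078)
t=cam("top");u,v=map(int,proj(t,(.5817,.2277,.043)));h=cv2.cvtColor(t["image"],cv2.COLOR_RGB2HSV)
m=cv2.inRange(h,(10,30,120),(35,200,255));k=m*0;k[v-20:v+20,u-20:u+20]=m[v-20:v+20,u-20:u+20];r=cv2.minAreaRect(np.argwhere(k)[:,::-1].astype(np.float32));print(r,onz(t,*r[0],.043))
E
```

```text
time_s: 69.85
tcp_pos: [0.5961, -0.1519, 0.1291]
eef_rot: [-3.142, 0.006, -0.322]
wrist_force: [-0.1, -0.2, 1.2]
gripper_width: 0.051
grip_force: 0.0
time_s: 70.85
tcp_pos: [0.5465, -0.1354, 0.3583]
eef_rot: [-3.142, 0.001, -0.322]
wrist_force: [-0.1, -0.7, -0.8]
gripper_width: 0.051
grip_force: 0.0
[(array([ 17,  18,  14,  14, 152], dtype=int32), array([ 0.5934, -0.1526,  0.095 ]))]
[(array([  7,   7,  28,  28, 501], dtype=int32), array([ 0.6232, -0.0862,  0.078 ]))]
((210.07925415039062, 192.78659057617188), (19.325519561767578, 13.251784324645996), 6.34019136428833) [0.5811162  0.22835894 0.043     ]
```

All three stand where they should, within about 4 mm, and the arm is clear.

```bash
python3 -c "from workcell import env;print(env.hand_in())"
```

```text
the job is handed in; nothing more can be done
None
```

Job handed in at about 71 s: the head is seated nozzle up in the cradle and both cans stand upright in their own compartments, within about 4 mm of where they stood; while I was re-gripping the white can in the tray the fingers hit something with up to 41 N at the wrist, and nothing tipped over.

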